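Pump up the lift table and hold its cam at full lift

TASK

Charge the small hydraulic lift table: work its black-handled pump lever through at least three full strokes, each pressed right down to its stop and let right back up. Then take the red-balled cam lever and swing it up and over until the table, with the round steel block on it, is at its highest, which is where the lever stands straight up; the lever springs back if let go, so finish still holding it there. Keep the block centred on its table and leave the other things on the bench where they are.

Things in the scene. Friction and masses are not known exactly. Their poses are not given: they have to be found in the camera images.
- lift_machine: the machine, fixed to the bench: grey base plate 150 x 230 x 14 mm (y from -125 to +105); origin on its underside. x points to its back (roughly away from the robot), y to its left, z up. From left: square table (centre y = +80 mm), red-balled cam lever (plane y = 0), black-handled pump lever (plane y = -100 mm). Both levers lean to -x and swing in planes parallel to its xz plane.
- cam (a joint): angle of the cam lever, rad. 0 = at rest on its stop, leaning to the machine's -x, 1.2 rad from upright; grows as it swings up and over to +x. 1.2 = upright, highest lift; beyond it (stop at 1.85) the table sinks again. A spring drives it back to 0: about 1.5 N at the ball at rest, 4.5 N at the top, plus up to 1.5 N from the table's weight in between.
- cam_ball (a point): centre of the red ball (26 mm diameter) at the end of the 10 mm steel lever rod, 110 mm from the cam axle; 95 mm above the bench at rest, 165 mm at the top. Pinched along the machine's y axis it turns freely between the fingers as the lever swings
- cam_axle (a point): point on the axis of the cam (parallel to the machine's y axis) in the plane in which the ball moves; 55 mm above the bench
- pump (a joint): angle of the pump lever, rad. 0 = fully up (rest, lever rises 0.45 rad above level towards -x), 0.45 = fully down on its stop, level. Spring return: about 4 N at the grip at rest, 7 N at the bottom. A full stroke goes beyond 0.40 and back below 0.05.
- pump_grip (a point): point on the centre line of the black grip (22 mm diameter), 110 mm from the pump axle (the grip ends at 131 mm), the place to press down; 98 mm above the bench at rest, 50 mm with the lever down
- pump_axle (a point): point on the axis of the pump lever (parallel to the machine's y axis) in the plane of the lever; 50 mm above the bench
- table_top (a point): centre of the upper face of the square steel table (80 x 80 mm), which rides on the cam, 91 mm above the bench at rest and 101 mm at its highest
- bench_block: round steel bench block with holes, 64 mm diameter, 22 mm high, 0.4 to 0.7 kg, lying loose on the table; origin at the centre of its underside
- graver_0: bystander: graver with a pale wooden handle, 113 mm, to be left alone
- graver_1: bystander: graver with a dark handle, 143 mm, to be left alone
- tweezers: bystander: steel tweezers, 120 mm, to be left alone
- pencil: bystander: yellow pencil, 146 mm, to be left alone
- oil_can: bystander: red thumb oil can, 118 mm high, to be left alone
- bolt: bystander: grey bolt, 32 mm, to be left alone
- tape_roll: bystander: roll of masking tape, 98 mm across, to be left alone

How it is judged (in metres and radians):
On the way, in this order (a step that is already met when the one before it is completed fails the run):
1. pump lever pressed fully down, first stroke (value of joint pump above 0.4 rad), for 0.05 s.
2. pump lever fully up again after the first stroke (value of joint pump below 0.05 rad), for 0.05 s.
3. pump lever pressed fully down, second stroke (value of joint pump above 0.4 rad), for 0.05 s.
4. pump lever fully up again after the second stroke (value of joint pump below 0.05 rad), for 0.05 s.
5. pump lever pressed fully down, third stroke (value of joint pump above 0.4 rad), for 0.05 s.
6. pump lever fully up again after the third stroke (value of joint pump below 0.05 rad), for 0.05 s.
7. cam lever brought to the point of highest lift by the fingers (value of joint cam between 1 and 1.4 rad and contact force between the fingers and cam above 1 N), for 0.3 s.
At the end, for the whole second after the job is handed in: ends holding: cam lever within 0.2 rad of upright (1.2 rad), still, pressed by the fingers with over 1 N; table top above 99.3 mm (within 1.5 mm of highest); pump lever up (below 0.05 rad); block within 15 mm of the table centre (all of step 7 and value of joint pump below 0.05 rad and height (world z) of table_top above 0.0993 m and velocity of joint cam between -0.1 and 0.1 rad/s and distance between bench_block and table_top below 0.015 m); the arm keeps its last pose, push and grip.
It fails at once if the steel block shoved off centre (20 mm) or tipped (distance between bench_block and table_top above 0.02 m or angle between bench_block's own z axis and vertical above 0.25 rad).
It fails at once if a bystander moved by more than 20 mm (distance of any of graver_0, graver_1, tweezers, pencil, oil_can, bolt, tape_roll from where it was at the start of the episode above 0.02 m).
It also fails if it takes over 58 s, if anything falls off the work surface, if the arm or the gripper's body presses on something with over 40 N, if the wrist force passes 120 N, or if a joint passes its speed limit or range.

ROBOT

A 6-joint arm with a two-finger parallel gripper is mounted at the origin on a cart in front of the work surface, level with it; the furniture and walls round the work are solid. World frame = base frame: x ahead of the robot, y to its left, z up, the work surface at z = 0. Lengths are in mm, angles in rad, forces in N, time in s.
With the tool pointing down it reaches from about 300 to 775 mm from the base axis. Payload 14.6 kg.
Tool frame: the origin (TCP) lies between the finger pads; the fingertips stand manip.finger_overhang ahead of it and the grasp point (between the pads) lies 2 mm behind it (manip.finger_overhang is the distance from the TCP to the fingertips, in mm); z points along the fingers, y is the direction in which the jaws open and shut (so a half turn about z gives the same grasp; the last joint's range is limited). The gripper opens to 94 mm and grips with 3 to 60 N. Pads are 16 mm wide; open, the fingers measure 119 mm over their backs; the gripper's body (75 mm by 177 mm) begins 78 mm behind the grasp point.
Start: joints at [1.058, 0.3, 1.521, -0, 1.321, -0.067], TCP at [237.145, 496.237, 193.946] pointing down, gripper open.
Joint ranges: [-3.03, 3.03], [-0.79, 2.21], [0.23, 2.52], [-1.04, 4.18], [0, 3.07], [-2.55, 2.55]. Speed limits (rad/s): [2.22, 2.22, 2.57, 3.14, 3.14, 3.14].

INTERFACE

Orientations are given as [roll, pitch, yaw] about the fixed x, y, z axes, in that order (R = Rz(yaw) Ry(pitch) Rx(roll)).
In Python, from cell import manip gives the robot as it stands.
- The arm moves only by the tool drive_tool, never from a script. Its argument "steps" is a list of rows, each an object with "delta_pos": the shift along the world's x, y, z in mm, a list of three; "yaw": the turn about the world's z in rad; "hand": the finger opening in mm, from 0 to 94. A call has 1 to 5 rows; each row shifts and turns the commanded pose from where the row before left it; what a row does not reach is not made up. A row lasts 1/12 s, in which the tool goes at most 41.7 mm and 7.16 degrees, less where a joint would pass 70% of its speed; a pose out of reach is approached as far as the arm can. A call is refused whole if a number of a shift passes 41.7 or a number of a turn 0.125, either way. A call with a gripper value outside its range is refused whole. The fingers move at their own pace and stop on an object; "squeeze" is the grip in N (left out, the last holds). Time passes only in rows, so rows that do not move let the fingers close. It gives the time, the measured TCP pose, the force and the opening at its end, in the units of the state.
- manip.read_state(): the state, without advancing time (a new reading comes with each control period).
- manip.camera(name): name is "side" or "top" or "wrist"; returns a dict with "frame" (420x560x3 uint8, red, green, blue), "range_z" (420x560 float32, mm along the optical axis (not along the pixel's ray), 0 where there is no reading), "intrinsics" (3x3 intrinsics, pixels), "dist_coeffs" ([k1, k2, p1, p2, k3] as OpenCV has them; the pictures are not rectified), "position" and "attitude" of the camera in the world. Camera axes: x right, y down, z forward; pixel columns grow to the right and rows downward; lengths in mm; the calibration is good to about 2 mm. A picture is of the moment at which its call begins.
- manip.sign_off(): hands the job in, once; it reports no verdict.
The state is a dict: "clock": time; "joints": joint angles; "qd": joint speeds; "effort": joint torques, N m; "eef_pos": TCP position; "eef_rot": TCP orientation; "wrist_force": force on the tool from outside, world axes, zero at the start; "moment": the same for the moment, N m; "finger_gap": finger opening in mm.
Only numpy, scipy, OpenCV 4.12 (cv2) and the standard library are available. Lean on these libraries where they do the work, as an engineer would, in place of code of your own. Each camera call takes 0.05 s, during which the arm holds its last target.

## Working session

There is one attempt and no reset: what is moved stays moved. The work goes in short steps, Python scripts to look and compute and a tool call to move; the robot and the scene stay as the last step left them, time stands still between calls to the robot, and variables do not carry over. Pictures are saved under pics/ and viewed, and the job is handed in when it is done.

Besides the shell and the picture viewer there is one more tool, called as a command line: name --argument value ..., lists and objects as JSON in quotes. drive_tool: Moves the arm, as the interface text tells. Its arguments: {"type":"object","properties":{"steps":{"type":"array"},"squeeze":{"type":"number"}},"required":["steps"]}

```bash
mkdir -p pics; python3 - <<'E'
from cell import manip
import cv2,pickle
print(manip.read_state(), manip.finger_overhang)
for n in ["side","top","wrist"]:
    c=manip.camera(n); pickle.dump(c,open(f"{n}0.pkl","wb"))
    cv2.imwrite(f"pics/{n}0.png",c["frame"][:,:,::-1]); print(n,c["position"],c["attitude"],c["intrinsics"],c["dist_coeffs"])
E
```

```text
{'clock': 0.0, 'joints': array([ 1.05839005e+00,  3.00466525e-01,  1.52156859e+00, -1.17630321e-05,
        1.32071052e+00, -6.66015608e-02]), 'qd': array([ 0.00056125, -0.00071127,  0.00026752,  0.00047404,  0.00045236,
        0.00089102]), 'effort': array([-6.82672344e-04, -5.31815636e+01, -3.52731371e+01,  7.06981332e-02,
        2.45117967e-02, -6.34470712e-05]), 'eef_pos': array([237.02287975, 496.00271217, 193.39413715]), 'eef_rot': array([-3.14044148e+00, -6.53645537e-05,  2.69579082e+00]), 'wrist_force': array([-0.08631419, -0.4034705 ,  0.18812061]), 'moment': array([ 0.01620257,  0.01164216, -0.04382484]), 'finger_gap': 93.92958871197325} 17.0
side [ 610.41080551 1001.67342615  667.51637005] [-2.13099606 -0.02474713 -3.13765444] [[419.05304242   0.         274.34476292]
 [  0.         419.05304242 209.12614099]
 [  0.           0.           1.        ]] [-0.05810682  0.          0.          0.          0.        ]
top [ 396.30138571   59.26869242 1299.8644192 ] [-2.98948701 -0.00363551 -1.56792952] [[433.68182482   0.         278.11232649]
 [  0.         433.68182482 210.68631951]
 [  0.           0.           1.        ]] [-0.01153811  0.          0.          0.          0.        ]
wrist [178.45494708 523.6148814  384.98318313] [2.91312003e+00 1.63882338e-03 1.12542838e+00] [[299.5158608    0.         276.55885894]
 [  0.         299.5158608  211.09852961]
 [  0.           0.           1.        ]] [-0.05535586  0.          0.          0.          0.        ]
```

View pics/side0.png

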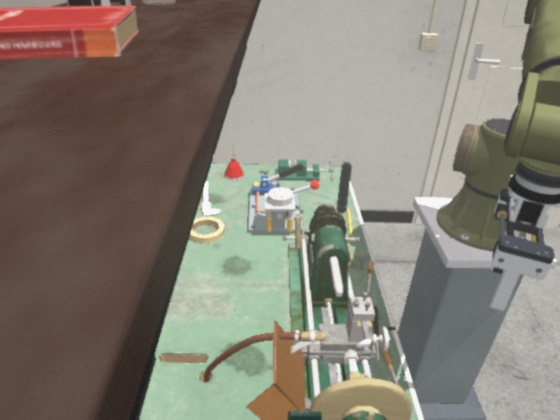

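View pics/top0.png

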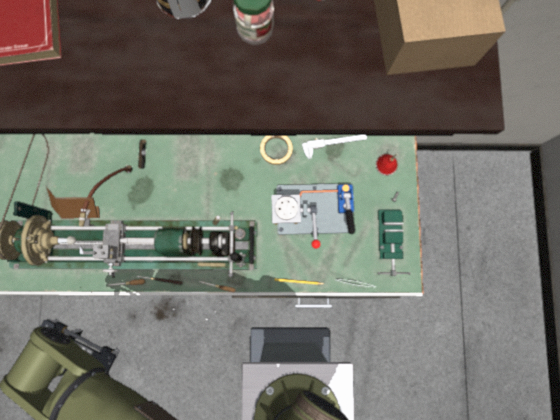

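View pics/wrist0.png

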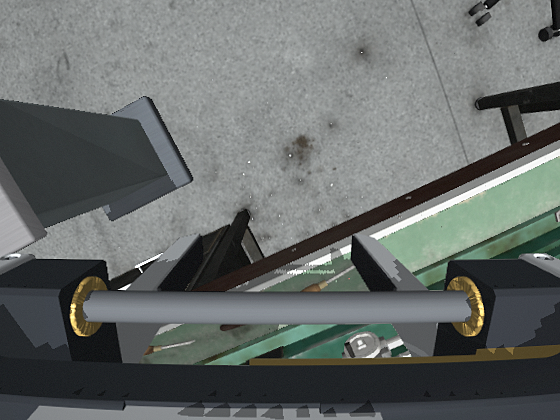

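The top view shows the machine around pixel (315,210), with the red ball at (316,244), the black grip at about (350,222) and the block at (287,208). I'll enlarge it.

```bash
cat > h.py <<'E'
import numpy as np,cv2,pickle
from scipy.spatial.transform import Rotation as R
def pt(c,u,v,z=None,depth=None):
    K=c["intrinsics"];d=np.array(c["dist_coeffs"])
    n=cv2.undistortPoints(np.array([[[u,v]]],float),K,d)[0,0]
    r=np.array([n[0],n[1],1.]); M=R.from_euler('xyz',c["attitude"]).as_matrix()
    w=M@r; p=np.array(c["position"])
    if z is not None: return p+w*(z-p[2])/w[2]
    if depth is None: depth=c["range_z"][int(round(v)),int(round(u))]
    return p+w*depth
def proj(c,P):
    M=R.from_euler('xyz',c["attitude"]).as_matrix()
    q=(np.atleast_2d(P)-c["position"])@M
    return cv2.projectPoints(q,np.zeros(3),np.zeros(3),c["intrinsics"],np.array(c["dist_coeffs"]))[0][:,0]
E
python3 - <<'E'
from h import *
c=pickle.load(open("top0.pkl","rb"));f=c["frame"][170:260,260:410,::-1]
cv2.imwrite("pics/topc.png",cv2.resize(f,(750,450),interpolation=cv2.INTER_CUBIC))
c=pickle.load(open("side0.pkl","rb"));f=c["frame"][150:250,190:370,::-1]
cv2.imwrite("pics/sidec.png",cv2.resize(f,(792,440),interpolation=cv2.INTER_CUBIC))
E
```

```text
(no output)
```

View pics/topc.png

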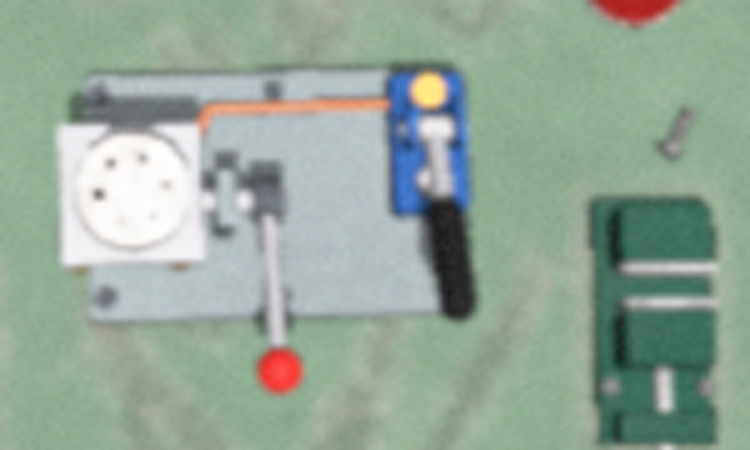

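View pics/sidec.png

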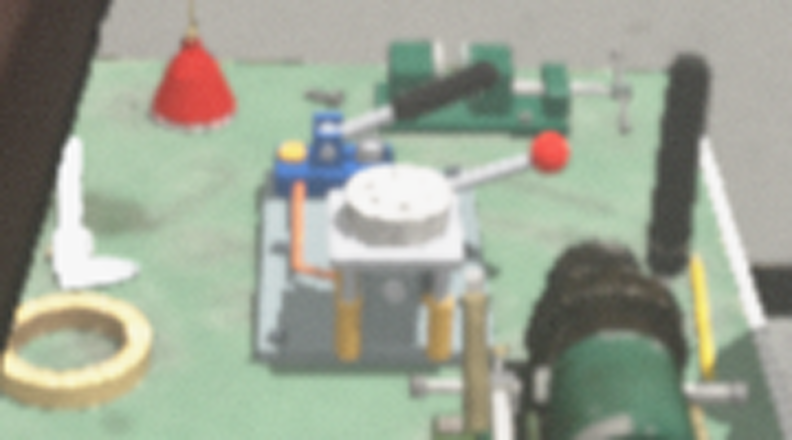

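```bash
python3 - <<'E'
from h import *
np.set_printoptions(precision=1,suppress=True)
c=pickle.load(open("top0.pkl","rb"))
def t(n,x,y,z):
    u,v=260+x/5-.4,170+y/5-.4
    print(n,(u,v),pt(c,u,v,z=z),"depth:",pt(c,u,v))
t("ball",280,370,95);t("gripend",458,308,105);t("gripstart",443,203,74);t("grip",454,285,98)
t("LL",90,318,14);t("UL",88,72,14);t("UR",465,66,14);t("blk",133,189,113)
t("tLL",63,265,91);t("tLR",205,260,91);t("tUL",57,126,91);t("tUR",200,122,91);t("camhub",266,200,60)
for n,x,y in [("vise",665,240),("vise2",665,300),("screwhandle",665,445),("oil",635,0),("lathe near",0,300)]: t(n,x,y,50)
s=pickle.load(open("side0.pkl","rb"))
def t(n,x,y,z):
    u,v=190+x/4.4-.4,150+y/4.4-.4
    print(n,(u,v),pt(s,u,v,z=z),"depth:",pt(s,u,v))
t("ball",550,152,95);t("gripend",490,80,105)
for n,x,y in [("post",688,80),("postbase",665,260),("chuck",590,300),("vise",480,60),("oiltop",193,40)]: t(n,x,y,50)
E
```

```text
ball (315.6, 243.6) [488.8 -49.1  95. ] depth: [488.  -48.1 106. ]
gripend (351.20000000000005, 231.2) [ 522.7 -147.2  105. ] depth: [ 521.9 -145.9  112.2]
gripstart (348.20000000000005, 210.2) [ 586.3 -145.3   74. ] depth: [ 584.8 -143.6   84. ]
grip (350.40000000000003, 226.6) [ 536.3 -146.4   98. ] depth: [ 535.5 -145.2  105.2]
LL (277.6, 233.2) [525.6  56.5  14. ] depth: [525.5  56.5  15.5]
UL (277.20000000000005, 184.0) [675.2  58.2  14. ] depth: [678.4  58.1  -0.8]
UR (352.6, 182.79999999999998) [ 679.8 -170.5   14. ] depth: [ 683.  -173.1   -0.6]
blk (286.20000000000005, 207.4) [587.5  33.1 113. ] depth: [587.5  33.1 113.4]
tLL (272.20000000000005, 222.6) [547.7  71.9  91. ] depth: [559.9  72.9  -5.9]
tLR (300.6, 221.6) [550.8  -7.9  91. ] depth: [560.8 -12.2  12.8]
tUL (271.0, 194.79999999999998) [627.1  75.7  91. ] depth: [644.2  76.9   1.7]
tUR (299.6, 194.0) [629.7  -5.4  91. ] depth: [642.3  -8.9  25.8]
camhub (312.8, 209.6) [589.9 -45.1  60. ] depth: [588.4 -44.3  69.7]
vise (392.6, 217.6) [ 568.7 -278.4   50. ] depth: [ 568.3 -277.7   52.4]
vise2 (392.6, 229.6) [ 533.5 
[... 233 characters left out ...]
.7  50. ] depth: [537.8 110.7  -0.5]
ball (314.6, 184.14545454545453) [485.3 -50.8  95. ] depth: [486.9 -37.  102.5]
gripend (300.9636363636364, 167.78181818181818) [ 520.8 -133.3  105. ] depth: [ 520.2 -139.8  101.8]
post (345.9636363636364, 167.78181818181818) [ 361.3 -252.8   50. ] depth: [446.  173.5 259.9]
postbase (340.73636363636365, 208.6909090909091) [412.9   6.4  50. ] depth: [446.1 173.7 153.8]
chuck (323.69090909090914, 217.78181818181818) [465.5  55.   50. ] depth: [500.  280.5 197.1]
vise (298.6909090909091, 163.23636363636362) [ 518.  -278.3   50. ] depth: [ 517.7 -281.4   48.5]
oiltop (233.46363636363637, 158.6909090909091) [ 740.1 -301.7   50. ] depth: [ 736.9 -269.6   65.2]
```

```bash
python3 - <<'E'
from h import *
np.set_printoptions(precision=0,suppress=True,linewidth=250)
c=pickle.load(open("top0.pkl","rb"))
P=[]
for v in range(0,420,2):
  for u in range(0,560,2):
    if c["range_z"][v,u]>0: P.append(pt(c,u,v))
P=np.array(P)
print("rows x 250..850; cols y 500..-350")
for x in range(850,200,-50):
  r=[]
  for y in range(500,-400,-50):
    m=(abs(P[:,0]-x)<25)&(abs(P[:,1]-y)<25); r.append(P[m,2].max() if m.any() else -1)
  print(x,np.array(r))
E
```

```text
rows x 250..850; cols y 500..-350
850 [609. 610. 579. 578. 578. 632. 631. 672. 678. 676. 578. 578. 676. 675.   7. 684.   4.   4.]
800 [609. 610. 578. 578. 578. 579. 577. 669. 679. 676. 578. 579. 624. 689. 688. 689. 688. 578.]
750 [607. 578. 578. 578. 578. 579. 578. 578. 579. 578. 578. 579. 578. 688. 688. 689. 686. 578.]
700 [577. 577. 578. 578. 578. 578. 579. 578. 579. 578. 578. 578. 578. 579. 579. 579. 579. 578.]
650 [578. 577. 578. 578. 577. 577. 577. 579. 577. 578. 578. 578. 579. 578. 578. 578. 578. 577.]
600 [  5.   5.   5.   4.   4.   8.  81.   6.   6. 118. 115.  72.  30.  90.   6.  56.  55.   5.]
550 [109.  85.  87. 156. 181. 152. 170.  95.  14. 117. 114.  84.  20. 114.   5.  56.  56.   6.]
500 [155. 173. 173. 203. 203. 206. 192.  64.  14.   8.   6. 109.   6. 116.   7.  55.  55.   4.]
450 [200.  85.  87. 193. 196. 199. 185. 270.  39.   7.   6.   6.   7.   4.   5.  39.  40.   6.]
400 [123.  17.  12.  14.  14.  11.  84.  17.   5.   7.  11.   9.   6.  12.   4.  37.  41.   4.]
350 [10.  5.  4.  5.  5.  6. 16.  4.  5.  5.  5.  4.  3.  7.  8.  5.  8.  8.]
300 [ 514.  520. -787. -787. -789. -793. -791. -791. -792. -793. -148. -143. -148. -796. -790. -791. -790. -788.]
250 [ 513.  528.  544.  529. -790. -790. -794. -793. -792. -792. -787. -792. -795. -792. -787. -792. -795. -788.]
```

drive_tool --steps '[{"delta_pos":[0,0,40],"yaw":0,"hand":0},{"delta_pos":[10,0,40],"yaw":0,"hand":0},{"delta_pos":[20,-20,40],"yaw":0,"hand":0},{"delta_pos":[20,-35,0],"yaw":0,"hand":0},{"delta_pos":[20,-35,0],"yaw":0,"hand":0}]' --squeeze 20

```text
clock: 0.57
eef_pos: [304.7, 408.8, 309.3]
eef_rot: [3.139, 0.001, 2.697]
wrist_force: [1.4, 0.6, 0.2]
finger_gap: 64.0
```

drive_tool --steps '[{"delta_pos":[10,-40,0],"yaw":0,"hand":0},{"delta_pos":[10,-40,0],"yaw":0.08,"hand":0},{"delta_pos":[0,-40,0],"yaw":0.08,"hand":0},{"delta_pos":[0,-40,0],"yaw":0.08,"hand":0},{"delta_pos":[0,-40,0],"yaw":0.08,"hand":0}]'

```text
clock: 0.98
eef_pos: [323.6, 207.4, 307.7]
eef_rot: [-3.141, -0.0, 3.02]
wrist_force: [1.6, -0.6, 0.5]
finger_gap: 30.6
```

drive_tool --steps '[{"delta_pos":[0,-40,0],"yaw":0.08,"hand":0},{"delta_pos":[0,-40,0],"yaw":0.08,"hand":0},{"delta_pos":[0,-40,0],"yaw":0,"hand":0},{"delta_pos":[0,-40,0],"yaw":0,"hand":0},{"delta_pos":[0,-40,0],"yaw":0,"hand":0}]'

```text
clock: 1.4
eef_pos: [323.4, 8.3, 308.1]
eef_rot: [-3.142, 0.001, -3.108]
wrist_force: [0.7, 0.6, 0.5]
finger_gap: 0.8
```

drive_tool --steps '[{"delta_pos":[20,-40,0],"yaw":0,"hand":0},{"delta_pos":[30,-40,0],"yaw":0,"hand":0},{"delta_pos":[30,-40,0],"yaw":0,"hand":0},{"delta_pos":[40,-35,0],"yaw":0,"hand":0},{"delta_pos":[40,0,-40],"yaw":0,"hand":0}]'

```text
clock: 1.82
eef_pos: [456.1, -126.1, 281.7]
eef_rot: [-3.138, 0.006, -3.113]
wrist_force: [0.0, -0.6, 0.6]
finger_gap: 0.5
```

drive_tool --steps '[{"delta_pos":[40,0,-40],"yaw":0,"hand":0},{"delta_pos":[9,0,-30],"yaw":0,"hand":0},{"delta_pos":[0,0,-30],"yaw":0,"hand":0},{"delta_pos":[0,0,0],"yaw":0,"hand":0}]'

```text
clock: 2.15
eef_pos: [490.1, -120.7, 183.3]
eef_rot: [3.138, -0.009, -3.109]
wrist_force: [-0.8, 0.3, 0.2]
finger_gap: 0.5
```

```bash
python3 - <<'E'
from h import *
from cell import manip
print(manip.read_state()["eef_pos"])
c=manip.camera("top");f=c["frame"][150:280,240:420,::-1]
a=cv2.resize(f,(540,390),interpolation=cv2.INTER_CUBIC)
c=manip.camera("side");f=c["frame"][120:250,190:370,::-1]
cv2.imwrite("pics/s1.png",cv2.resize(f,(720,520),interpolation=cv2.INTER_CUBIC))
cv2.imwrite("pics/t1.png",a)
E
```

```text
[ 490.08235924 -120.69138863  183.28154522]
```

View pics/s1.png

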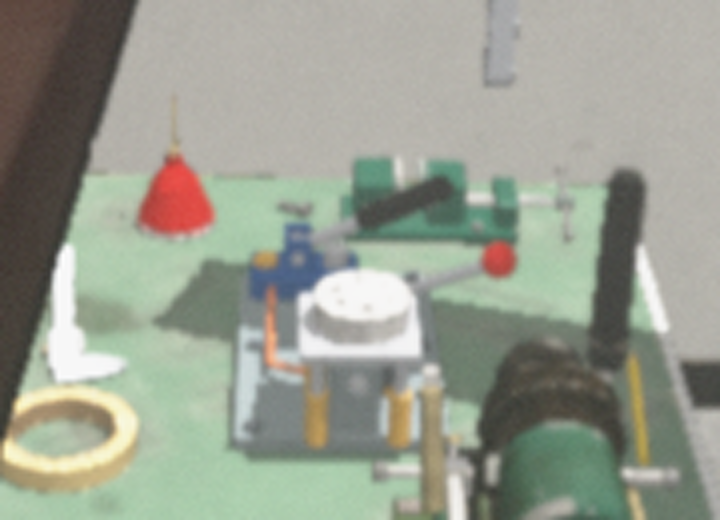

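The side view shows the fingertip at (500,80), well above the grip at (440,190), with everything undisturbed. I'll close the gap and do a careful first press.

drive_tool --steps '[{"delta_pos":[20,-13,0],"yaw":0,"hand":0},{"delta_pos":[20,-12,-10],"yaw":0,"hand":0},{"delta_pos":[2,-1,-25],"yaw":0,"hand":0},{"delta_pos":[0,0,-10],"yaw":0,"hand":0},{"delta_pos":[0,0,0],"yaw":0,"hand":0}]'

```text
clock: 2.67
eef_pos: [533.4, -147.3, 143.7]
eef_rot: [3.141, -0.002, -3.109]
wrist_force: [0.6, 0.2, 0.1]
finger_gap: 0.6
```

drive_tool --steps '[{"delta_pos":[0,0,-10],"yaw":0,"hand":0},{"delta_pos":[0,0,-5],"yaw":0,"hand":0},{"delta_pos":[0,0,0],"yaw":0,"hand":0}]'

```text
clock: 2.92
eef_pos: [533.8, -147.2, 129.1]
eef_rot: [3.142, -0.0, -3.109]
wrist_force: [0.4, -0.0, 0.5]
finger_gap: 0.2
```

drive_tool --steps '[{"delta_pos":[-2,0,-12],"yaw":0,"hand":0},{"delta_pos":[-2,0,-12],"yaw":0,"hand":0},{"delta_pos":[-2,0,-10],"yaw":0,"hand":0},{"delta_pos":[-2,0,-8],"yaw":0,"hand":0},{"delta_pos":[0,0,0],"yaw":0,"hand":0}]'

```text
clock: 3.33
eef_pos: [525.6, -147.4, 86.5]
eef_rot: [3.141, -0.001, -3.109]
wrist_force: [-0.9, 0.6, 4.7]
finger_gap: 0.3
```

```bash
python3 - <<'E'
from h import *
from cell import manip
print(manip.read_state()["eef_pos"],manip.read_state()["wrist_force"])
c=manip.camera("side");f=c["frame"][120:250,190:370,::-1]
cv2.imwrite("pics/s2.png",cv2.resize(f,(720,520),interpolation=cv2.INTER_CUBIC))
E
```

```text
[ 525.59324551 -147.37874253   86.52511248] [-0.94969488  0.61048894  4.67971864]
```

View pics/s2.png

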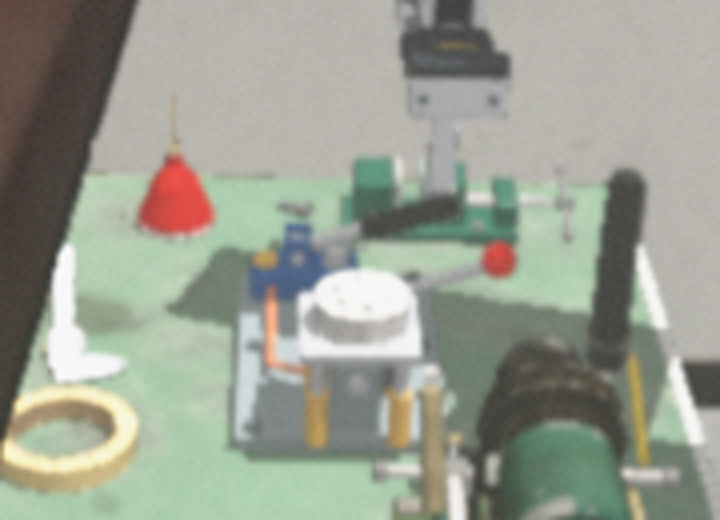

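The finger sits on the grip at (440,200) and the lever is partly down. I'll press on to the stop.

drive_tool --steps '[{"delta_pos":[0,0,-4],"yaw":0,"hand":0},{"delta_pos":[0,0,-3],"yaw":0,"hand":0},{"delta_pos":[0,0,-2],"yaw":0,"hand":0},{"delta_pos":[0,0,0],"yaw":0,"hand":0}]'

```text
clock: 3.72
eef_pos: [526.2, -147.6, 78.9]
eef_rot: [-3.141, 0.0, -3.109]
wrist_force: [-3.7, -1.4, 5.6]
finger_gap: 0.5
```

drive_tool --steps '[{"delta_pos":[0,0,-2],"yaw":0,"hand":0},{"delta_pos":[0,0,-1],"yaw":0,"hand":0},{"delta_pos":[0,0,0],"yaw":0,"hand":0},{"delta_pos":[0,0,0],"yaw":0,"hand":0}]'

```text
clock: 4.05
eef_pos: [526.3, -147.6, 76.2]
eef_rot: [-3.141, 0.001, -3.109]
wrist_force: [-4.3, 0.1, 5.8]
finger_gap: 0.5
```

drive_tool --steps '[{"delta_pos":[0,0,-2],"yaw":0,"hand":0},{"delta_pos":[0,0,0],"yaw":0,"hand":0},{"delta_pos":[0,0,-1],"yaw":0,"hand":0},{"delta_pos":[0,0,0],"yaw":0,"hand":0}]'

```text
clock: 4.38
eef_pos: [526.5, -147.6, 73.2]
eef_rot: [-3.141, 0.001, -3.109]
wrist_force: [-3.5, -0.1, 6.1]
finger_gap: 0.4
```

```bash
python3 - <<'E'
from h import *
from cell import manip
print(manip.read_state()["eef_pos"],manip.read_state()["wrist_force"])
c=manip.camera("side");f=c["frame"][140:210,240:340,::-1]
cv2.imwrite("pics/s3.png",cv2.resize(f,(800,560),interpolation=cv2.INTER_CUBIC))
pickle.dump(c,open("side3.pkl","wb"))
E
```

```text
[ 526.4531903  -147.60271835   73.16960288] [-3.53490577 -0.09234597  6.07297046]
```

View pics/s3.png

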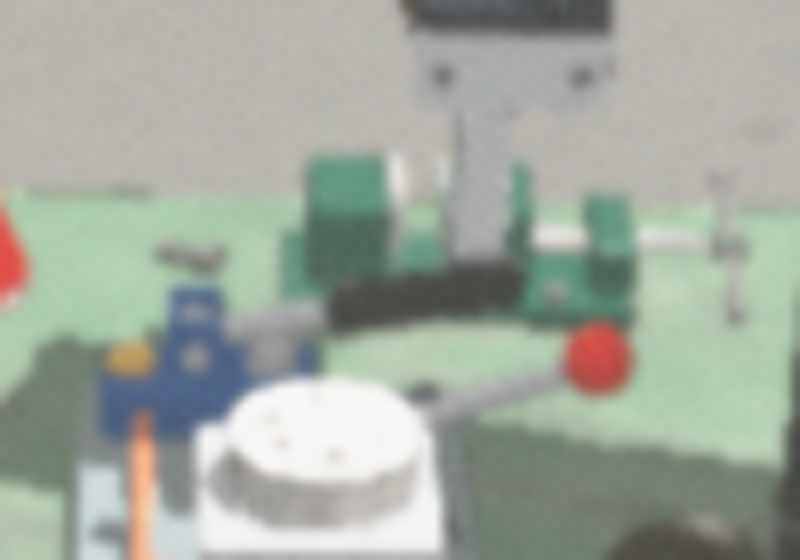

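The grip (330–520, ~290) still slopes up slightly towards its tip, so it isn't on the stop yet.

drive_tool --steps '[{"delta_pos":[0,0,-2],"yaw":0,"hand":0},{"delta_pos":[0,0,-1],"yaw":0,"hand":0},{"delta_pos":[0,0,-1],"yaw":0,"hand":0},{"delta_pos":[0,0,0],"yaw":0,"hand":0}]'

```text
clock: 4.77
eef_pos: [526.4, -147.6, 69.1]
eef_rot: [-3.141, 0.001, -3.109]
wrist_force: [-3.5, -0.6, 5.6]
finger_gap: 0.5
```

drive_tool --steps '[{"delta_pos":[0,0,-1],"yaw":0,"hand":0},{"delta_pos":[0,0,-1],"yaw":0,"hand":0},{"delta_pos":[0,0,0],"yaw":0,"hand":0}]'

```text
clock: 5.02
eef_pos: [526.5, -147.6, 67.2]
eef_rot: [-3.141, 0.001, -3.109]
wrist_force: [-3.3, -0.9, 6.3]
finger_gap: 0.5
```

```bash
python3 - <<'E'
from h import *
from cell import manip
np.set_printoptions(precision=1,suppress=True)
c=manip.camera("side");f=c["frame"][140:210,240:340,::-1].copy()
a=np.array([635,-142.5,50])
im=cv2.resize(f,(800,560),interpolation=cv2.INTER_CUBIC)
for q,col in [(0.0,(0,255,0)),(0.1,(0,255,255)),(.2,(255,0,255))]:
    for r in (0,60,110,131):
        p=proj(c,a+r*np.array([-np.cos(q),-.035*np.cos(q),np.sin(q)]))[0]
        cv2.circle(im,(int((p[0]-240+.5)*8),int((p[1]-140+.5)*8)),4,col,-1)
cv2.imwrite("pics/s4.png",im)
# closest depth points on the finger tip
for v in (150,160,165,170,174): print(v,pt(c,300,v))
E
```

```text
150 [531.8 -66.9 192.6]
160 [ 525.1 -133.   130.8]
165 [ 524.1 -134.8  113.5]
170 [ 523.1 -134.7   96.8]
174 [ 521.8 -141.6   79.7]
```

View pics/s4.png

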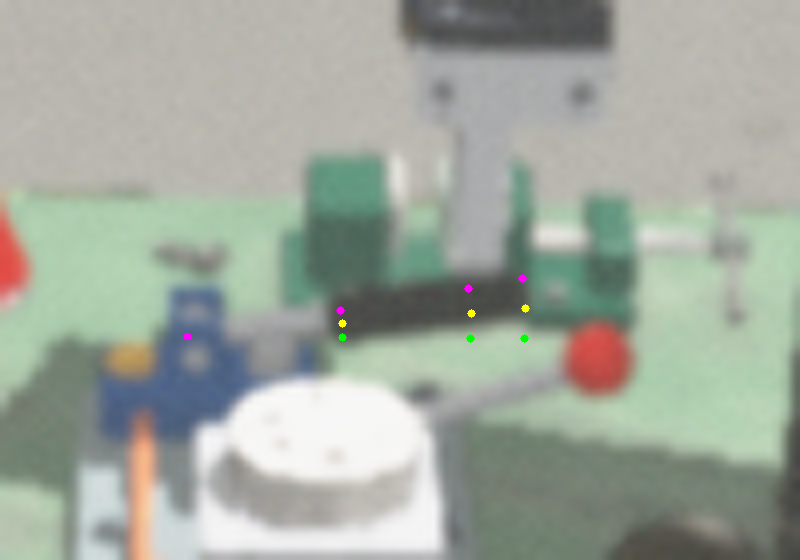

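The lever is really at about 0.13 rad. The fingertips, when closed, stand higher than the nominal overhang implies, so I'll keep pressing until the force jumps.

drive_tool --steps '[{"delta_pos":[0,0,-3],"yaw":0,"hand":0},{"delta_pos":[0,0,-3],"yaw":0,"hand":0},{"delta_pos":[0,0,-2],"yaw":0,"hand":0},{"delta_pos":[0,0,-2],"yaw":0,"hand":0},{"delta_pos":[0,0,0],"yaw":0,"hand":0}]'

```text
clock: 5.48
eef_pos: [526.3, -147.6, 57.0]
eef_rot: [-3.141, 0.0, -3.109]
wrist_force: [-3.1, -0.2, 6.5]
finger_gap: 0.2
```

drive_tool --steps '[{"delta_pos":[0,0,-1],"yaw":0,"hand":0},{"delta_pos":[0,0,-1],"yaw":0,"hand":0},{"delta_pos":[0,0,-1],"yaw":0,"hand":0},{"delta_pos":[0,0,0],"yaw":0,"hand":0}]'

```text
clock: 5.82
eef_pos: [526.2, -147.6, 54.1]
eef_rot: [-3.141, 0.0, -3.109]
wrist_force: [-4.3, -0.2, 8.1]
finger_gap: 0.8
```

drive_tool --steps '[{"delta_pos":[0,0,-1],"yaw":0,"hand":0},{"delta_pos":[0,0,-1],"yaw":0,"hand":0},{"delta_pos":[0,0,0],"yaw":0,"hand":0}]'

```text
clock: 6.07
eef_pos: [526.2, -147.6, 52.1]
eef_rot: [-3.141, 0.0, -3.109]
wrist_force: [-4.3, -0.7, 7.4]
finger_gap: 0.8
```

```bash
python3 - <<'E'
from h import *
from cell import manip
np.set_printoptions(precision=1,suppress=True)
c=manip.camera("side");f=c["frame"][140:210,240:340,::-1].copy()
a=np.array([635,-142.5,50])
im=cv2.resize(f,(800,560),interpolation=cv2.INTER_CUBIC)
for q,col in [(0.0,(0,255,0)),(0.1,(0,255,255)),(.2,(255,0,255))]:
    for r in (0,60,110,131):
        p=proj(c,a+r*np.array([-np.cos(q),-.035*np.cos(q),np.sin(q)]))[0]
        cv2.circle(im,(int((p[0]-240+.5)*8),int((p[1]-140+.5)*8)),4,col,-1)
cv2.imwrite("pics/s5.png",im)
E
```

```text
(no output)
```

View pics/s5.png

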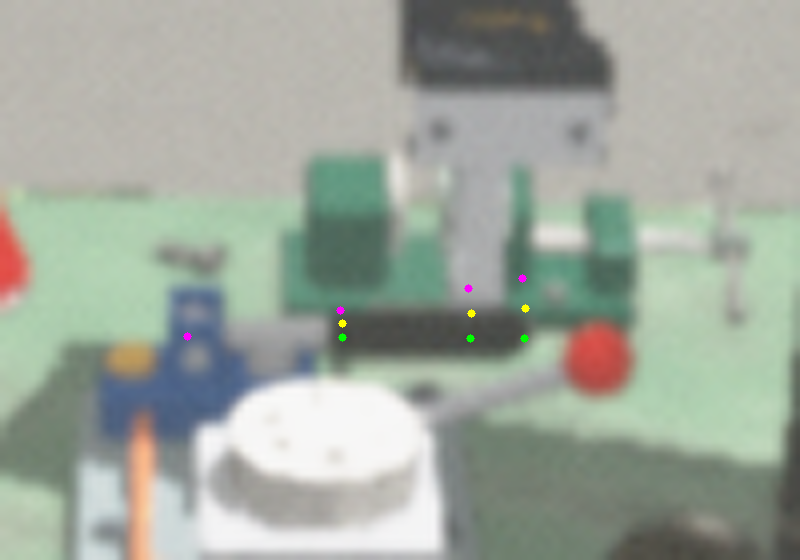

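The grip is nearly level now, on the green/yellow markers. A few more millimetres to the stop.

drive_tool --steps '[{"delta_pos":[0,0,-2],"yaw":0,"hand":0},{"delta_pos":[0,0,-1],"yaw":0,"hand":0},{"delta_pos":[0,0,-1],"yaw":0,"hand":0},{"delta_pos":[0,0,0],"yaw":0,"hand":0}]'

```text
clock: 6.45
eef_pos: [526.4, -147.7, 49.2]
eef_rot: [-3.141, 0.001, -3.109]
wrist_force: [-10.5, 1.1, 18.1]
finger_gap: 0.4
```

Stop reached (force jumped to 18 N). Now release and do strokes 2 and 3.

drive_tool --steps '[{"delta_pos":[0,0,15],"yaw":0,"hand":0},{"delta_pos":[2,0,20],"yaw":0,"hand":0},{"delta_pos":[4,0,20],"yaw":0,"hand":0},{"delta_pos":[0,0,10],"yaw":0,"hand":0},{"delta_pos":[0,0,0],"yaw":0,"hand":0}]'

```text
clock: 6.87
eef_pos: [533.2, -147.7, 114.5]
eef_rot: [-3.14, 0.004, -3.109]
wrist_force: [0.5, 0.2, -0.1]
finger_gap: 0.6
```

drive_tool --steps '[{"delta_pos":[0,0,0],"yaw":0,"hand":0},{"delta_pos":[0,0,0],"yaw":0,"hand":0}]'

```text
clock: 7.03
eef_pos: [531.5, -147.2, 110.9]
eef_rot: [3.141, -0.002, -3.109]
wrist_force: [-0.1, -0.2, -0.4]
finger_gap: 0.8
```

```bash
cat > snap.py <<'E'
from h import *
from cell import manip
import sys
s=manip.read_state();print(s["eef_pos"],s["wrist_force"],s["finger_gap"])
c=manip.camera("side");f=c["frame"][120:210,240:360,::-1].copy()
cv2.imwrite("pics/%s.png"%sys.argv[1],cv2.resize(f,(720,540),interpolation=cv2.INTER_CUBIC))
pickle.dump(c,open("side_last.pkl","wb"))
E
python3 snap.py s6
```

```text
[ 531.46593904 -147.23972075  110.86337637] [-0.11901804 -0.16940904 -0.4015739 ] 0.7926386601368711
```

View pics/s6.png

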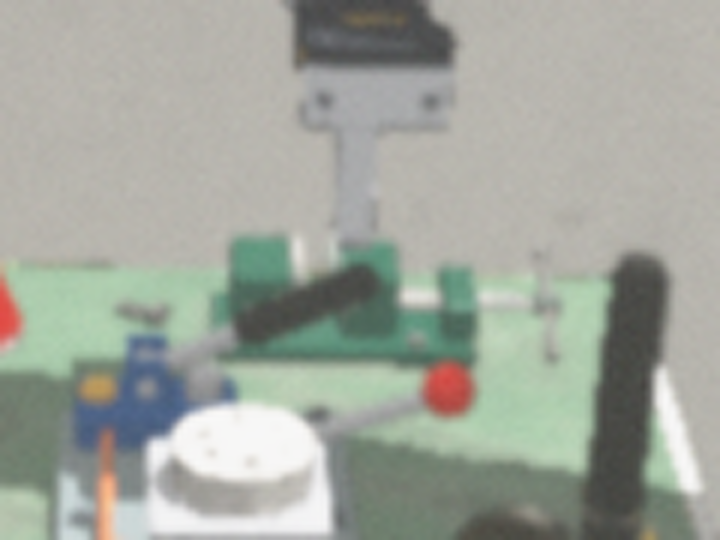

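The lever is fully back up (tip at 365,280) and the fingers are clear of it.

drive_tool --steps '[{"delta_pos":[0,0,-15],"yaw":0,"hand":0},{"delta_pos":[-2,0,-15],"yaw":0,"hand":0},{"delta_pos":[-2,0,-15],"yaw":0,"hand":0},{"delta_pos":[-2,0,-10],"yaw":0,"hand":0},{"delta_pos":[0,0,-5],"yaw":0,"hand":0}]'

```text
clock: 7.5
eef_pos: [525.0, -147.5, 50.3]
eef_rot: [3.141, -0.003, -3.109]
wrist_force: [-6.8, -1.0, 7.8]
finger_gap: 0.5
```

drive_tool --steps '[{"delta_pos":[0,0,-2],"yaw":0,"hand":0},{"delta_pos":[0,0,-2],"yaw":0,"hand":0},{"delta_pos":[0,0,0],"yaw":0,"hand":0},{"delta_pos":[0,0,0],"yaw":0,"hand":0}]'

```text
clock: 7.83
eef_pos: [525.1, -147.6, 48.9]
eef_rot: [3.141, -0.002, -3.109]
wrist_force: [-14.9, 1.1, 26.2]
finger_gap: 0.2
```

Full stroke 2 down (26 N on the stop). Up, then stroke 3.

drive_tool --steps '[{"delta_pos":[0,0,15],"yaw":0,"hand":0},{"delta_pos":[2,0,20],"yaw":0,"hand":0},{"delta_pos":[4,0,20],"yaw":0,"hand":0},{"delta_pos":[0,0,10],"yaw":0,"hand":0},{"delta_pos":[0,0,0],"yaw":0,"hand":0}]'

```text
clock: 8.25
eef_pos: [532.7, -147.6, 114.4]
eef_rot: [-3.141, 0.002, -3.109]
wrist_force: [-0.1, 0.6, -0.5]
finger_gap: 0.6
```

drive_tool --steps '[{"delta_pos":[0,0,0],"yaw":0,"hand":0},{"delta_pos":[0,0,0],"yaw":0,"hand":0},{"delta_pos":[0,0,0],"yaw":0,"hand":0}]'

```text
clock: 8.5
eef_pos: [531.4, -147.3, 111.6]
eef_rot: [3.141, -0.002, -3.109]
wrist_force: [0.7, -0.2, -0.5]
finger_gap: 0.7
```

drive_tool --steps '[{"delta_pos":[0,0,-15],"yaw":0,"hand":0},{"delta_pos":[-2,0,-15],"yaw":0,"hand":0},{"delta_pos":[-2,0,-15],"yaw":0,"hand":0},{"delta_pos":[-2,0,-10],"yaw":0,"hand":0},{"delta_pos":[0,0,-5],"yaw":0,"hand":0}]'

```text
clock: 8.92
eef_pos: [525.0, -147.5, 51.4]
eef_rot: [3.141, -0.003, -3.109]
wrist_force: [-6.1, -0.4, 6.8]
finger_gap: 0.5
```

drive_tool --steps '[{"delta_pos":[0,0,-3],"yaw":0,"hand":0},{"delta_pos":[0,0,-2],"yaw":0,"hand":0},{"delta_pos":[0,0,0],"yaw":0,"hand":0},{"delta_pos":[0,0,0],"yaw":0,"hand":0}]'

```text
clock: 9.25
eef_pos: [525.1, -147.5, 48.9]
eef_rot: [3.141, -0.003, -3.109]
wrist_force: [-15.1, 1.9, 24.3]
finger_gap: 0.4
```

drive_tool --steps '[{"delta_pos":[0,0,15],"yaw":0,"hand":0},{"delta_pos":[2,0,20],"yaw":0,"hand":0},{"delta_pos":[4,0,20],"yaw":0,"hand":0},{"delta_pos":[0,0,25],"yaw":0,"hand":0},{"delta_pos":[0,0,25],"yaw":0,"hand":0}]'

```text
clock: 9.67
eef_pos: [531.7, -147.2, 153.3]
eef_rot: [3.141, -0.002, -3.109]
wrist_force: [1.2, 0.8, -0.0]
finger_gap: 0.6
```

drive_tool --steps '[{"delta_pos":[0,0,25],"yaw":0,"hand":50},{"delta_pos":[0,0,0],"yaw":0,"hand":50},{"delta_pos":[-10,25,0],"yaw":0,"hand":50},{"delta_pos":[-10,25,0],"yaw":0,"hand":50},{"delta_pos":[-10,25,0],"yaw":0,"hand":50}]'

```text
clock: 10.08
eef_pos: [501.2, -71.7, 176.8]
eef_rot: [3.141, -0.002, -3.11]
wrist_force: [0.5, 0.5, -0.6]
finger_gap: 30.4
```

drive_tool --steps '[{"delta_pos":[-10,22,0],"yaw":0,"hand":50},{"delta_pos":[0,0,0],"yaw":0,"hand":50},{"delta_pos":[0,0,0],"yaw":0,"hand":50}]'

```text
clock: 10.33
eef_pos: [491.8, -49.7, 177.5]
eef_rot: [3.141, -0.001, -3.107]
wrist_force: [0.2, -0.4, 0.1]
finger_gap: 48.9
```

```bash
python3 snap.py s7; python3 - <<'E'
from h import *
from cell import manip
c=manip.camera("wrist"); cv2.imwrite("pics/w7.png",c["frame"][:,:,::-1]);pickle.dump(c,open("w7.pkl","wb"))
print(proj(c,[[488.5,-49.5,95]]))
E
```

```text
[491.76803013 -49.72695119 177.462187  ] [ 0.15957282 -0.41953705  0.08212576] 48.858148134914835
[[278.58832046 208.92638723]]
```

View pics/s7.png

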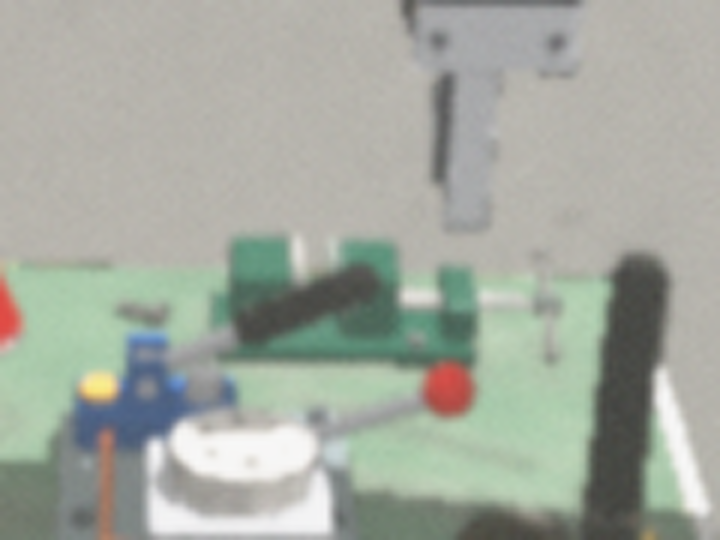

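View pics/w7.png

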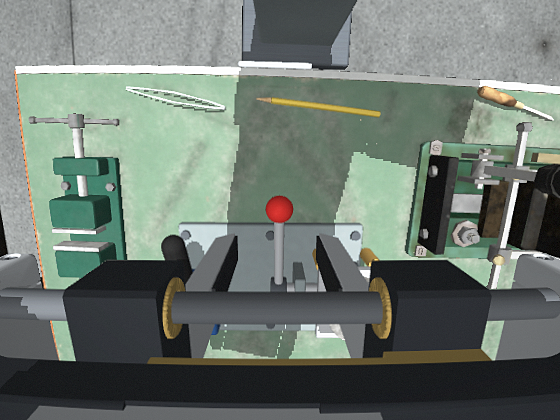

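The wrist view shows the ball at (279,209), exactly as predicted, with the fingers symmetric either side (tips around 232 and 325). Pump lever is fully up. Checking true fingertip height against the TCP.

```bash
python3 - <<'E'
from h import *
np.set_printoptions(precision=1,suppress=True)
c=pickle.load(open("w7.pkl","rb"))
for u,v in [(233,242),(226,250),(222,262),(326,242),(333,250),(338,262),(229,262),(331,262)]: print(u,v,pt(c,u,v))
s=pickle.load(open("side_last.pkl","rb"))
for x,y in [(468,215),(468,222),(468,200),(468,150),(450,215),(485,215)]: print(pt(s,240+x/6-.4,120+y/6-.4))
# predicted tip
for z in (160.5,170,180,190): print(z,proj(s,[491.8,-25,z])*1, )
E
```

```text
233 242 [485.6 -77.1 201.4]
226 250 [484.2 -78.4 218.8]
222 262 [484.6 -77.8 234.1]
326 242 [481.9 -23.3 206.9]
333 250 [481.5 -21.9 220.9]
338 262 [481.5 -22.4 236.9]
229 262 [489.1 -76.2 223.1]
331 262 [482.7 -25.2 234.3]
[488.2 -13.7 201.9]
[488.1 -12.7 199. ]
[489.  -12.  209.9]
[490.9 -11.1 233.9]
[496.8  -8.3 204.2]
[481.2 -10.2 203.7]
160.5 [[314.8 167.5]]
170 [[315.  164.4]]
180 [[315.3 161. ]]
190 [[315.6 157.7]]
```

drive_tool --steps '[{"delta_pos":[0,0,-25],"yaw":0,"hand":50},{"delta_pos":[0,0,-25],"yaw":0,"hand":50},{"delta_pos":[0,0,-20],"yaw":0,"hand":50},{"delta_pos":[0,0,-15],"yaw":0,"hand":50},{"delta_pos":[0,0,0],"yaw":0,"hand":50}]'

```text
clock: 10.85
eef_pos: [490.7, -51.1, 89.9]
eef_rot: [3.141, -0.005, -3.11]
wrist_force: [-0.8, 0.5, -0.8]
finger_gap: 50.0
```

```bash
python3 snap.py s8
```

```text
[490.74765517 -51.05509999  89.85987359] [-0.84046971  0.50463661 -0.82783614] 50.02613928139595
```

View pics/s8.png

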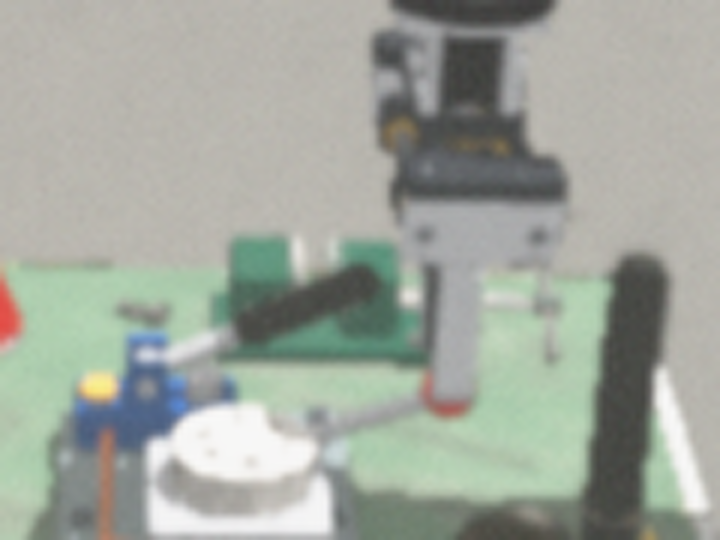

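The near finger (tip at 455,403) overlaps the ball, which still peeks out at the bottom and left. Working out the tip height.

```bash
python3 - <<'E'
from h import *
np.set_printoptions(precision=1,suppress=True)
s=pickle.load(open("side_last.pkl","rb"))
p=np.array(s["position"]); q=pt(s,240+455/6-.4,120+403/6-.4,z=0)
for y in (-10,-20): t=(y-p[1])/(q[1]-p[1]); print(y,p+t*(q-p))
for x,y in [(455,395),(455,380),(455,330),(447,408)]: print(pt(s,240+x/6-.4,120+y/6-.4))
E
```

```text
-10 [487.2 -10.  109. ]
-20 [486.  -20.  103.5]
[486.8 -16.2 109.9]
[487.9 -12.  120. ]
[489.9 -11.8 145.7]
[487.7 -35.5  92.2]
```

drive_tool --steps '[{"delta_pos":[0,1,-10],"yaw":0,"hand":50},{"delta_pos":[0,0,-10],"yaw":0,"hand":50},{"delta_pos":[0,0,-5],"yaw":0,"hand":50},{"delta_pos":[0,0,0],"yaw":0,"hand":50}]'

```text
clock: 11.23
eef_pos: [491.6, -49.4, 67.0]
eef_rot: [3.141, -0.002, -3.109]
wrist_force: [0.2, -0.6, 0.3]
finger_gap: 49.8
```

```bash
python3 snap.py s9;python3 - <<'E'
from h import *
from cell import manip
c=manip.camera("wrist"); cv2.imwrite("pics/w9.png",c["frame"][:,:,::-1])
E
```

```text
[491.63507685 -49.40944377  66.99297141] [ 0.23611134 -0.55888126  0.26643018] 49.83867140499887
```

View pics/s9.png

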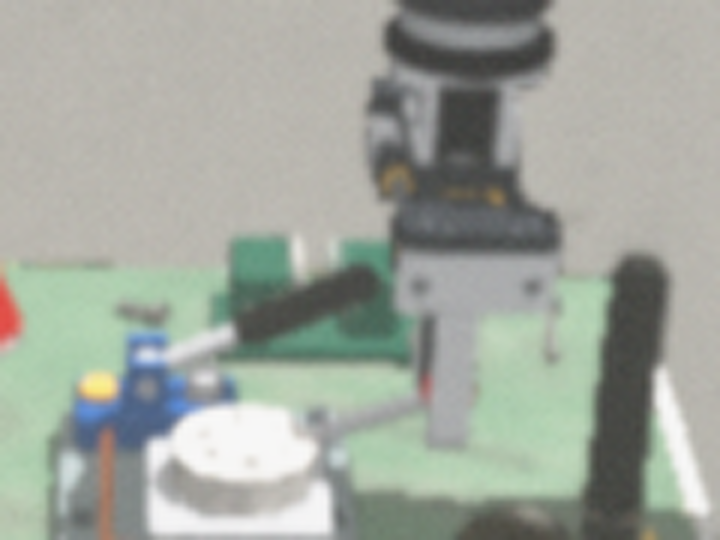

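View pics/w9.png

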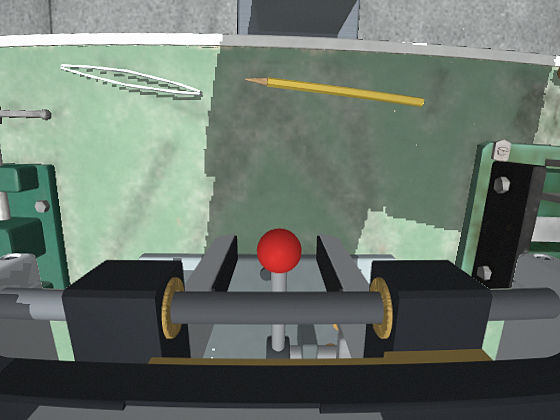

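The fingers straddle the ball (wrist view 279,250), with the tips about 14 mm below its centre. Closing.

drive_tool --steps '[{"delta_pos":[2,0,0],"yaw":0,"hand":20},{"delta_pos":[0,0,0],"yaw":0,"hand":20},{"delta_pos":[0,0,0],"yaw":0,"hand":20},{"delta_pos":[0,0,0],"yaw":0,"hand":20},{"delta_pos":[0,0,0],"yaw":0,"hand":20}]' --squeeze 30

```text
clock: 11.75
eef_pos: [494.1, -48.3, 68.1]
eef_rot: [3.14, 0.0, -3.109]
wrist_force: [0.9, 8.0, 1.5]
finger_gap: 24.6
```

drive_tool --steps '[{"delta_pos":[0,0,0],"yaw":0,"hand":15},{"delta_pos":[0,0,0],"yaw":0,"hand":15},{"delta_pos":[0,0,0],"yaw":0,"hand":15}]'

```text
clock: 12.0
eef_pos: [494.1, -48.4, 68.1]
eef_rot: [3.14, 0.0, -3.109]
wrist_force: [0.7, 9.4, 1.0]
finger_gap: 24.1
```

```bash
python3 snap.py s10;python3 - <<'E'
from h import *
from cell import manip
c=manip.camera("wrist"); cv2.imwrite("pics/w10.png",cv2.resize(c["frame"][170:370,140:420,::-1],(784,560),interpolation=cv2.INTER_CUBIC))
E
```

```text
[494.11217852 -48.38594706  68.14151623] [0.73841064 9.38330723 0.96829773] 24.088140891539606
```

View pics/s10.png

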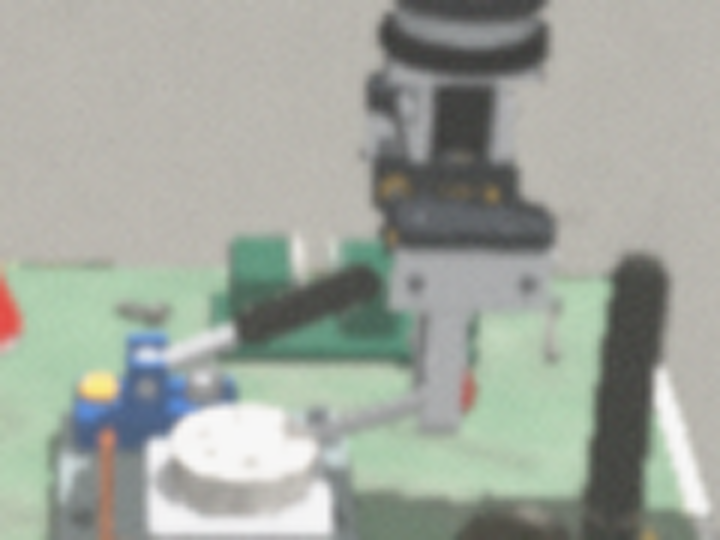

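View pics/w10.png

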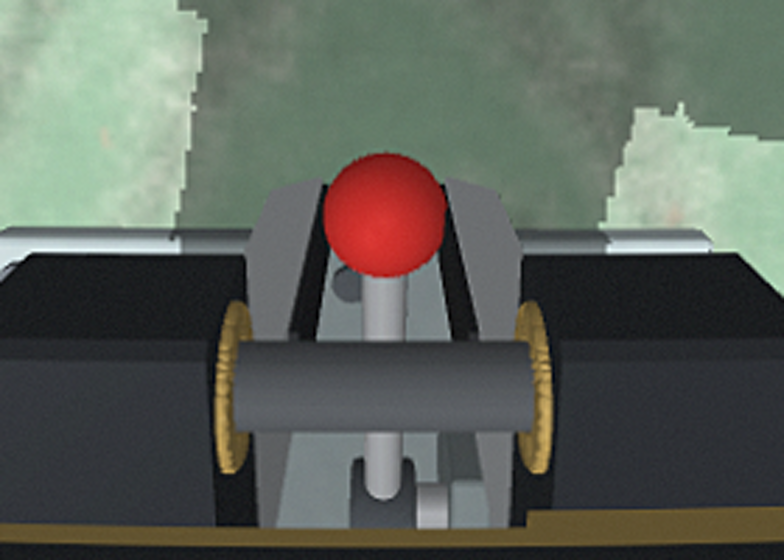

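The side view shows the ball poking out to the right of the finger (around 468,390), so the pads sit about 4–5 mm too far forward, and there is a 9 N sideways load. I'll regrasp.

drive_tool --steps '[{"delta_pos":[0,0,0],"yaw":0,"hand":45},{"delta_pos":[0,0,0],"yaw":0,"hand":45},{"delta_pos":[-3,0,0],"yaw":0,"hand":45},{"delta_pos":[-2,0,0],"yaw":0,"hand":45},{"delta_pos":[0,0,0],"yaw":0,"hand":45}]'

```text
clock: 12.52
eef_pos: [488.7, -49.5, 68.0]
eef_rot: [-3.142, -0.0, -3.109]
wrist_force: [-0.5, 0.1, 0.9]
finger_gap: 45.0
```

```bash
python3 snap.py s11;python3 - <<'E'
from h import *
from cell import manip
c=manip.camera("wrist"); cv2.imwrite("pics/w11.png",cv2.resize(c["frame"][170:370,140:420,::-1],(784,560),interpolation=cv2.INTER_CUBIC))
E
```

```text
[488.67201918 -49.54891479  68.03939955] [-0.49486531  0.14645077  0.88064884] 45.011974051103444
```

View pics/s11.png

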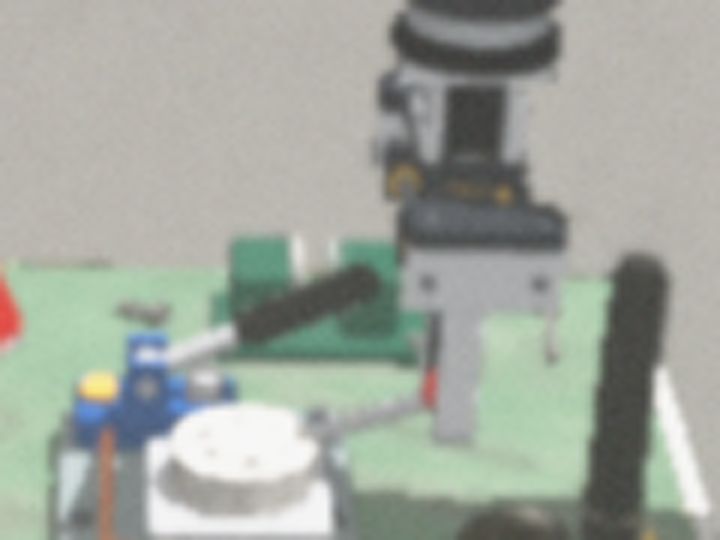

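View pics/w11.png

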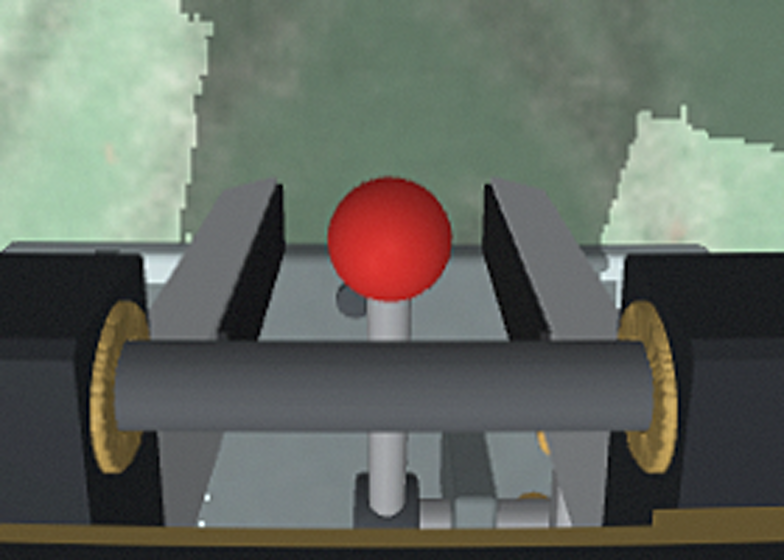

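```bash
python3 - <<'E'
from h import *
s=pickle.load(open("side_last.pkl","rb"))
cr=lambda P:(proj(s,P)[0]-[240,120]+.4)*6
for x in (480,484,488,492): print(x,cr([x,-14,95]),cr([x,-49.5,95]))
E
```

```text
480 [467.50676413 425.67566067] [461.27127661 388.86611208]
484 [458.90780985 425.46870052] [452.8883652  388.66188559]
488 [450.30725763 425.26186311] [444.50396085 388.45782374]
492 [441.7051425 425.0551493] [436.118096   388.25392732]
```

Finger centre is at x≈484 against the ball at 487 in the side camera, so move +3.

drive_tool --steps '[{"delta_pos":[3,1,0],"yaw":0,"hand":45},{"delta_pos":[0,0,-3],"yaw":0,"hand":20},{"delta_pos":[0,0,0],"yaw":0,"hand":20},{"delta_pos":[0,0,0],"yaw":0,"hand":20},{"delta_pos":[0,0,0],"yaw":0,"hand":20}]'

```text
clock: 13.03
eef_pos: [492.0, -48.2, 64.9]
eef_rot: [3.141, -0.0, -3.109]
wrist_force: [0.7, 1.6, -0.3]
finger_gap: 24.3
```

drive_tool --steps '[{"delta_pos":[0,0,0],"yaw":0,"hand":15},{"delta_pos":[0,0,0],"yaw":0,"hand":15},{"delta_pos":[0,0,0],"yaw":0,"hand":15}]'

```text
clock: 13.28
eef_pos: [492.0, -48.3, 65.0]
eef_rot: [3.141, -0.0, -3.109]
wrist_force: [-0.1, 3.2, -1.9]
finger_gap: 24.4
```

Good grip with a low side load. Now swing along the arc in small steps.

drive_tool --steps '[{"delta_pos":[3.3,0,7.6],"yaw":0,"hand":15},{"delta_pos":[3.8,0.2,7.2],"yaw":0,"hand":15},{"delta_pos":[4.4,0.2,7.0],"yaw":0,"hand":15},{"delta_pos":[4.8,0.2,6.7],"yaw":0,"hand":15}]'

```text
clock: 13.62
eef_pos: [508.6, -47.8, 94.3]
eef_rot: [3.141, -0.001, -3.109]
wrist_force: [0.6, 2.4, -7.5]
finger_gap: 24.4
```

```bash
python3 snap.py s12
```

```text
[508.60228863 -47.78068928  94.27071371] [ 0.57663552  2.36312988 -7.4721787 ] 24.408396936870258
```

View pics/s12.png

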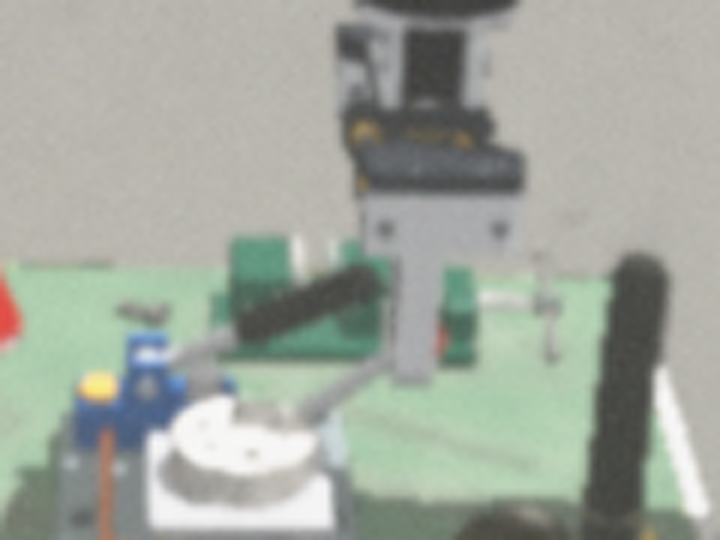

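The lever follows (rod rising to (385,365), ball just visible at 440,343). I'll firm up the grip and continue.

drive_tool --steps '[{"delta_pos":[5.4,0.2,6.3],"yaw":0,"hand":15},{"delta_pos":[5.8,0.2,5.8],"yaw":0,"hand":15},{"delta_pos":[6.3,0.2,5.4],"yaw":0,"hand":15},{"delta_pos":[6.6,0.2,4.9],"yaw":0,"hand":15}]' --squeeze 45

```text
clock: 14.0
eef_pos: [533.1, -47.0, 116.1]
eef_rot: [3.142, -0.0, -3.109]
wrist_force: [4.2, 2.3, -18.1]
finger_gap: 23.5
```

drive_tool --steps '[{"delta_pos":[7.0,0.3,4.4],"yaw":0,"hand":15},{"delta_pos":[7.3,0.2,3.8],"yaw":0,"hand":15},{"delta_pos":[7.5,0.3,3.3],"yaw":0,"hand":15},{"delta_pos":[7.8,0.3,2.8],"yaw":0,"hand":15}]'

```text
clock: 14.33
eef_pos: [563.1, -46.1, 130.6]
eef_rot: [-3.141, 0.0, -3.109]
wrist_force: [0.7, -0.1, 0.5]
finger_gap: 15.6
```

```bash
python3 snap.py s13
```

```text
[563.08148987 -46.14951539 130.63381398] [ 0.66601364 -0.05400862  0.51484994] 15.643678272352933
```

View pics/s13.png

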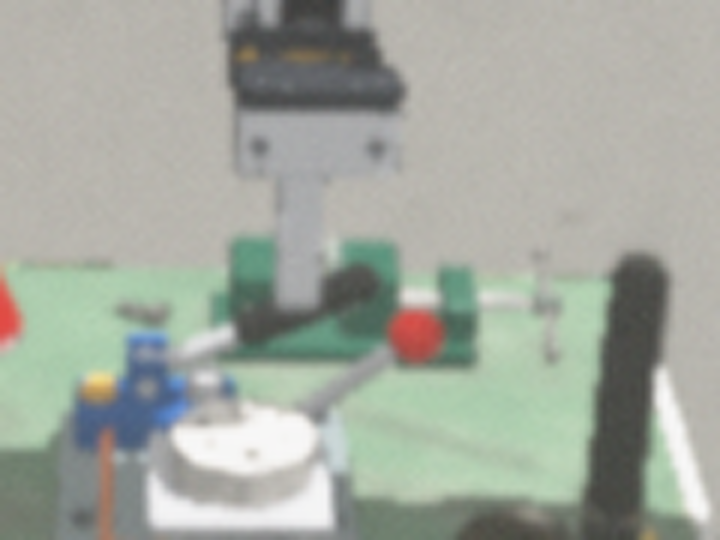

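The ball slipped out: the lever resists fast motion and is settling back slowly from about 0.3 rad. The block still sits on the table. I'll go back, grip deeper and harder, and move more slowly.

drive_tool --steps '[{"delta_pos":[0,0,25],"yaw":0,"hand":50},{"delta_pos":[0,0,15],"yaw":0,"hand":50},{"delta_pos":[-20,-1,0],"yaw":0,"hand":50},{"delta_pos":[-25,-1,0],"yaw":0,"hand":50},{"delta_pos":[-26,-1,0],"yaw":0,"hand":50}]'

```text
clock: 14.8
eef_pos: [491.2, -49.3, 171.8]
eef_rot: [-3.141, 0.003, -3.109]
wrist_force: [-0.2, 0.3, 0.6]
finger_gap: 45.5
```

drive_tool --steps '[{"delta_pos":[0,0,0],"yaw":0,"hand":50},{"delta_pos":[0,0,0],"yaw":0,"hand":50},{"delta_pos":[0,0,0],"yaw":0,"hand":50}]'

```text
clock: 15.05
eef_pos: [492.3, -49.2, 171.6]
eef_rot: [-3.141, 0.003, -3.109]
wrist_force: [0.5, -0.4, 0.3]
finger_gap: 49.8
```

```bash
python3 snap.py s14; python3 - <<'E'
from h import *
from cell import manip
c=manip.camera("wrist"); cv2.imwrite("pics/w14.png",c["frame"][:,:,::-1])
c=manip.camera("top");cv2.imwrite("pics/t14.png",cv2.resize(c["frame"][170:260,260:410,::-1],(750,450),interpolation=cv2.INTER_CUBIC))
E
```

```text
[492.2647594  -49.21293434 171.57560938] [ 0.47210346 -0.41527389  0.32507517] 49.75955698059469
```

View pics/s14.png

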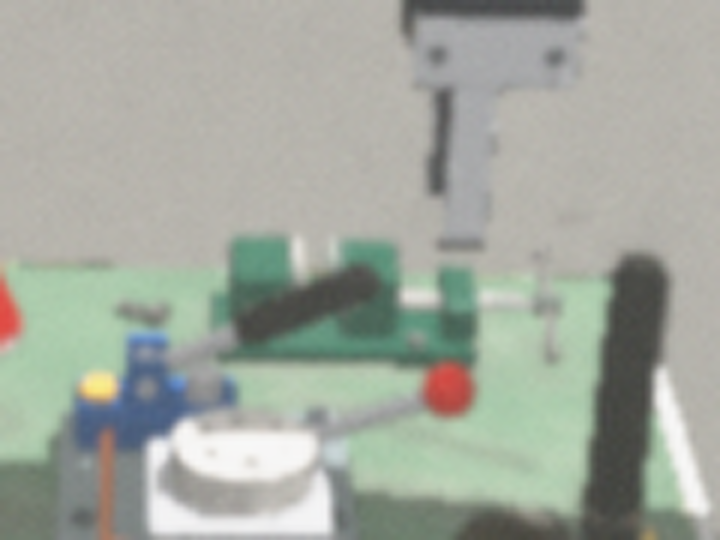

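View pics/t14.png

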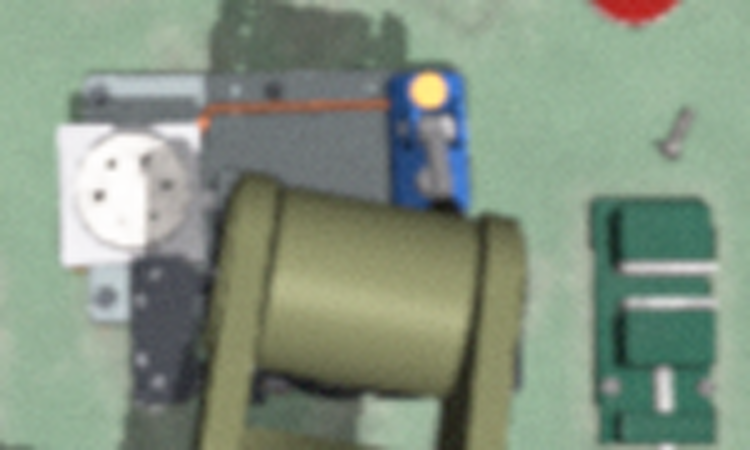

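The lever is back at rest and the block is still centred (132,190). Descending deeper this time.

drive_tool --steps '[{"delta_pos":[0,0,-25],"yaw":0,"hand":50},{"delta_pos":[0,0,-25],"yaw":0,"hand":50},{"delta_pos":[0,0,-25],"yaw":0,"hand":50},{"delta_pos":[0,0,-20],"yaw":0,"hand":50},{"delta_pos":[0,0,-10],"yaw":0,"hand":50}]'

```text
clock: 15.62
eef_pos: [490.5, -48.8, 62.8]
eef_rot: [3.141, -0.003, -3.109]
wrist_force: [0.2, -0.0, -0.3]
finger_gap: 50.0
```

drive_tool --steps '[{"delta_pos":[0,1,-7],"yaw":0,"hand":50},{"delta_pos":[0,0,0],"yaw":0,"hand":50},{"delta_pos":[0,0,0],"yaw":0,"hand":50}]'

```text
clock: 15.87
eef_pos: [491.7, -47.9, 58.9]
eef_rot: [-3.141, 0.001, -3.109]
wrist_force: [0.1, 0.7, 0.7]
finger_gap: 50.1
```

```bash
python3 snap.py s15
```

```text
[491.66730384 -47.94918577  58.89406594] [0.11169946 0.6942031  0.72310233] 50.07819286147894
```

View pics/s15.png

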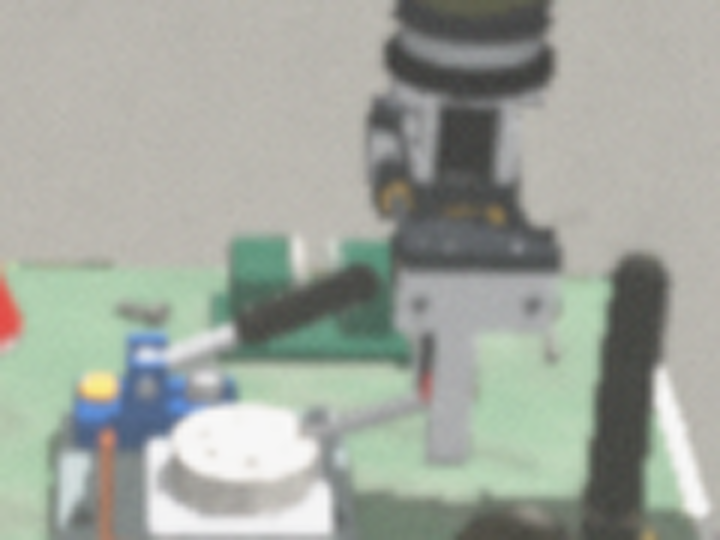

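Pads are centred on the ball. Closing with 55 N.

drive_tool --steps '[{"delta_pos":[0,0,0],"yaw":0,"hand":15},{"delta_pos":[0,0,0],"yaw":0,"hand":15},{"delta_pos":[0,0,0],"yaw":0,"hand":15},{"delta_pos":[0,0,0],"yaw":0,"hand":15},{"delta_pos":[0,0,0],"yaw":0,"hand":15}]' --squeeze 55

```text
clock: 16.33
eef_pos: [491.2, -48.1, 58.5]
eef_rot: [-3.141, 0.0, -3.109]
wrist_force: [-1.0, -1.4, 1.3]
finger_gap: 24.0
```

drive_tool --steps '[{"delta_pos":[0,0,0],"yaw":0,"hand":15},{"delta_pos":[1.6,0,3.8],"yaw":0,"hand":15},{"delta_pos":[1.7,0,3.8],"yaw":0,"hand":15},{"delta_pos":[1.8,0.1,3.6],"yaw":0,"hand":15},{"delta_pos":[2.0,0.1,3.6],"yaw":0,"hand":15}]'

```text
clock: 16.75
eef_pos: [498.0, -47.9, 73.0]
eef_rot: [-3.141, -0.001, -3.109]
wrist_force: [1.1, -4.5, -8.3]
finger_gap: 24.0
```

drive_tool --steps '[{"delta_pos":[0,0,0],"yaw":0,"hand":15},{"delta_pos":[0,0,0],"yaw":0,"hand":15},{"delta_pos":[0,0,0],"yaw":0,"hand":15}]'

```text
clock: 17.0
eef_pos: [498.1, -47.8, 73.0]
eef_rot: [-3.141, -0.0, -3.109]
wrist_force: [-1.1, -3.8, -4.1]
finger_gap: 24.1
```

```bash
python3 snap.py s16
```

```text
[498.13641154 -47.79994016  73.02886714] [-1.11065066 -3.77374279 -4.07253939] 24.052621939848
```

View pics/s16.png

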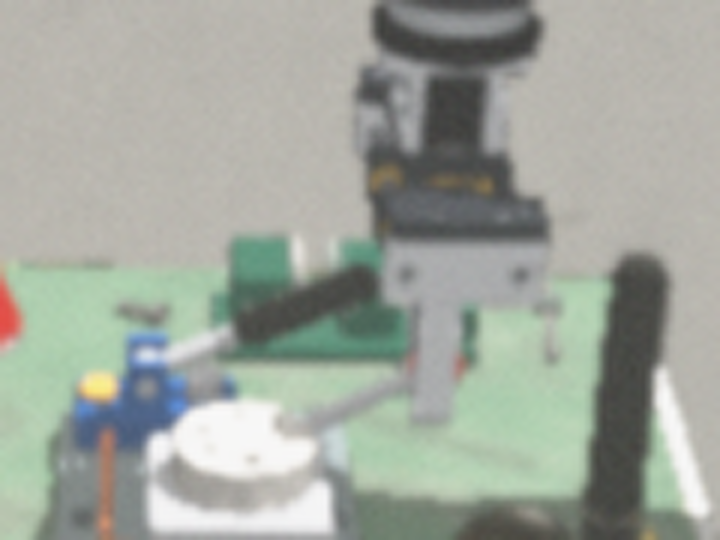

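Centred in the pads, with only the spring force (about 4 N) remaining. Continuing slowly.

drive_tool --steps '[{"delta_pos":[2.2,0,3.5],"yaw":0,"hand":15},{"delta_pos":[2.2,0.1,3.5],"yaw":0,"hand":15},{"delta_pos":[2.4,0.1,3.4],"yaw":0,"hand":15},{"delta_pos":[2.4,0.1,3.3],"yaw":0,"hand":15},{"delta_pos":[0,0,0],"yaw":0,"hand":15}]'

```text
clock: 17.47
eef_pos: [508.1, -47.5, 87.3]
eef_rot: [-3.141, 0.001, -3.109]
wrist_force: [0.2, -4.1, -6.3]
finger_gap: 23.8
```

drive_tool --steps '[{"delta_pos":[2.7,0.1,3.2],"yaw":0,"hand":15},{"delta_pos":[2.7,0.1,3.1],"yaw":0,"hand":15},{"delta_pos":[2.9,0.1,2.9],"yaw":0,"hand":15},{"delta_pos":[2.9,0.1,2.9],"yaw":0,"hand":15},{"delta_pos":[0,0,0],"yaw":0,"hand":15}]'

```text
clock: 17.88
eef_pos: [519.3, -47.2, 99.0]
eef_rot: [-3.141, 0.001, -3.109]
wrist_force: [3.4, -4.9, -10.4]
finger_gap: 23.3
```

```bash
python3 snap.py s17
```

```text
[519.28181351 -47.16777587  98.98905806] [  3.39464572  -4.88671902 -10.43887167] 23.26063022718666
```

View pics/s17.png

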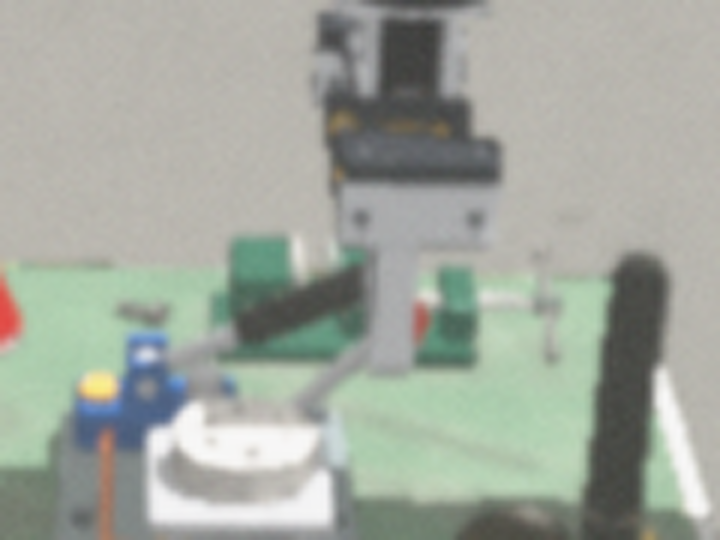

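```bash
python3 - <<'E'
from h import *
s=pickle.load(open("side_last.pkl","rb"))
f=s["frame"][140:200,270:350,::-1].copy()
im=cv2.resize(f,(800,600),interpolation=cv2.INTER_CUBIC)
cr=lambda P:(proj(s,P)[0]-[270,140]+.5)*10
A=np.array([589.5,-45.6,55])
for ph,col in ((.75,(0,255,255)),(.85,(255,0,255)),(.95,(255,0,0))):
  for r in (0,30,60,110):
    p=cr(A+[-r*np.sin(ph),-.035*r*np.sin(ph),r*np.cos(ph)]); cv2.circle(im,(int(p[0]),int(p[1])),12 if r<110 else 55,col,1)
cv2.imwrite("pics/s18.png",im)
for z in (110,115,120): print(z,(proj(s,[515.3,-35+0,z])[0]-[270,140]+.5)*10, (proj(s,[515.3,-23,z])[0]-[270,140]+.5)*10)
E
```

```text
110 [352.64301214 424.00186611] [355.13673351 444.53429242]
115 [353.76421894 408.27114292] [356.2740563  428.71120458]
120 [354.8899349  392.47050627] [357.41599997 412.81707021]
```

View pics/s18.png

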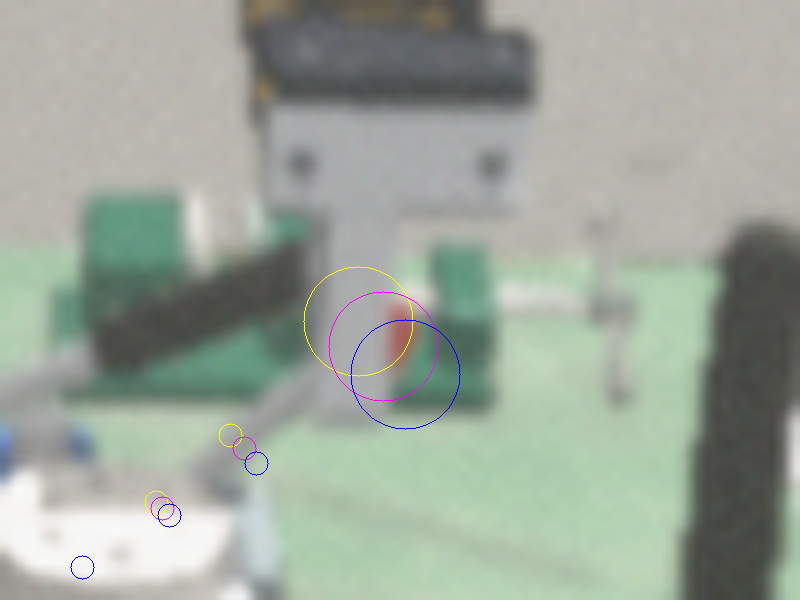

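The overlay puts the lever at φ≈0.77 with the ball only about 2 mm off the pad centre. The force is mostly radial (outward pull), so I'll ease inward.

drive_tool --steps '[{"delta_pos":[0.7,0,-0.7],"yaw":0,"hand":15},{"delta_pos":[0.7,0,-0.7],"yaw":0,"hand":15},{"delta_pos":[0,0,0],"yaw":0,"hand":15}]'

```text
clock: 18.18
eef_pos: [518.8, -47.2, 98.0]
eef_rot: [3.142, -0.003, -3.109]
wrist_force: [-14.9, -4.8, 9.4]
finger_gap: 23.6
```

drive_tool --steps '[{"delta_pos":[-0.7,0,0.7],"yaw":0,"hand":15},{"delta_pos":[0,0,0],"yaw":0,"hand":15},{"delta_pos":[0,0,0],"yaw":0,"hand":15}]'

```text
clock: 18.43
eef_pos: [518.9, -47.1, 98.4]
eef_rot: [-3.142, -0.001, -3.109]
wrist_force: [-5.0, -5.1, -1.6]
finger_gap: 23.6
```

Nearly pure spring load now. Next 0.15 rad.

drive_tool --steps '[{"delta_pos":[3.1,0.1,2.7],"yaw":0,"hand":15},{"delta_pos":[3.2,0.1,2.6],"yaw":0,"hand":15},{"delta_pos":[3.3,0.1,2.5],"yaw":0,"hand":15},{"delta_pos":[3.3,0.1,2.5],"yaw":0,"hand":15},{"delta_pos":[0,0,0],"yaw":0,"hand":15}]'

```text
clock: 18.85
eef_pos: [533.2, -46.6, 107.8]
eef_rot: [3.142, 0.002, -3.109]
wrist_force: [11.0, -4.7, -21.8]
finger_gap: 20.9
```

drive_tool --steps '[{"delta_pos":[0,0,0],"yaw":0,"hand":15}]'

```text
clock: 18.93
eef_pos: [533.1, -46.6, 107.6]
eef_rot: [3.142, 0.002, -3.109]
wrist_force: [12.5, -5.9, -21.4]
finger_gap: 21.0
```

Slipping towards a pad edge; looking before correcting.

```bash
cat > ov.py <<'E'
from h import *
from cell import manip
import sys
st=manip.read_state();print(st["eef_pos"],st["wrist_force"],st["finger_gap"])
s=manip.camera("side")
f=s["frame"][130:190,260:340,::-1].copy()
im=cv2.resize(f,(800,600),interpolation=cv2.INTER_CUBIC)
cr=lambda P:(proj(s,P)[0]-[260,130]+.5)*10
A=np.array([589.5,-45.6,55])
for k,ph in enumerate(map(float,sys.argv[2:])):
  col=((0,255,255),(255,0,255),(255,0,0))[k]
  for r in (30,60,110):
    p=cr(A+[-r*np.sin(ph),-.035*r*np.sin(ph),r*np.cos(ph)]); cv2.circle(im,(int(p[0]),int(p[1])),12 if r<110 else 55,col,1)
cv2.imwrite("pics/%s.png"%sys.argv[1],im)
E
python3 ov.py s19 .6 .75 .9
```

```text
[533.06117858 -46.64731159 107.55508343] [ 12.54144569  -5.93724881 -21.39912419] 20.95340561835497
```

View pics/s19.png

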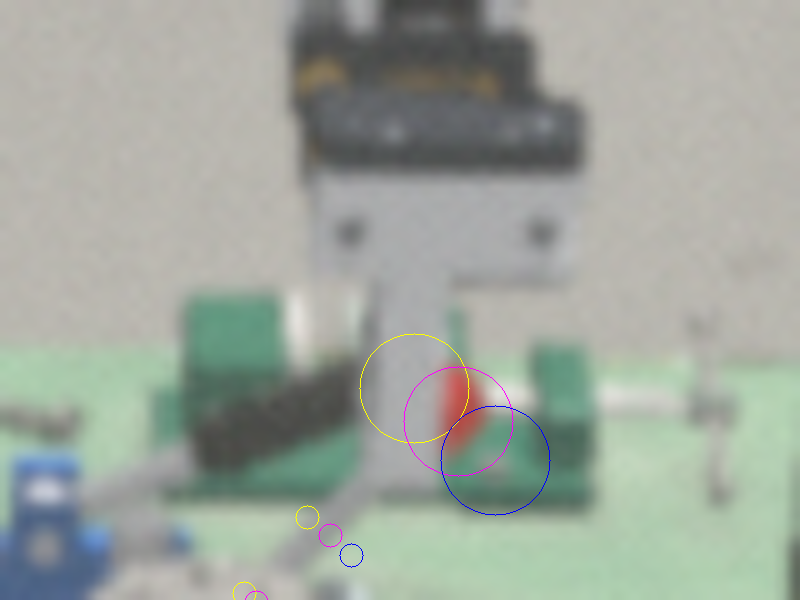

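The ball has crept about 5 mm to -x in the pads and is being squeezed out at the edge: the pinch drifts under load as the ball turns. I'll release, go back with the fingers open, and regrasp with the ball biased to the far side and deeper, to allow for the drift.

drive_tool --steps '[{"delta_pos":[0,0,0],"yaw":0,"hand":50},{"delta_pos":[0,0,0],"yaw":0,"hand":50},{"delta_pos":[0,0,0],"yaw":0,"hand":50},{"delta_pos":[-9,0,-5],"yaw":0,"hand":50},{"delta_pos":[-9,0,-10],"yaw":0,"hand":50}]'

```text
clock: 19.4
eef_pos: [514.9, -46.5, 94.7]
eef_rot: [-3.141, 0.003, -3.109]
wrist_force: [1.0, -0.5, 0.6]
finger_gap: 48.7
```

drive_tool --steps '[{"delta_pos":[-9,-0.5,-13],"yaw":0,"hand":50},{"delta_pos":[-9,-0.5,-13],"yaw":0,"hand":50},{"delta_pos":[-9,0,-13],"yaw":0,"hand":50},{"delta_pos":[0,0,0],"yaw":0,"hand":50},{"delta_pos":[0,0,0],"yaw":0,"hand":50}]'

```text
clock: 19.82
eef_pos: [487.5, -47.5, 55.0]
eef_rot: [3.141, 0.0, -3.109]
wrist_force: [-0.1, -0.4, 0.8]
finger_gap: 50.0
```

```bash
python3 ov.py s20 1.2; python3 - <<'E'
from h import *
from cell import manip
c=manip.camera("wrist"); cv2.imwrite("pics/w20.png",cv2.resize(c["frame"][170:370,140:420,::-1],(784,560),interpolation=cv2.INTER_CUBIC))
E
```

```text
[487.48489892 -47.52907954  54.99727672] [-0.07223112 -0.43341623  0.84968342] 50.001984843947014
```

View pics/s20.png

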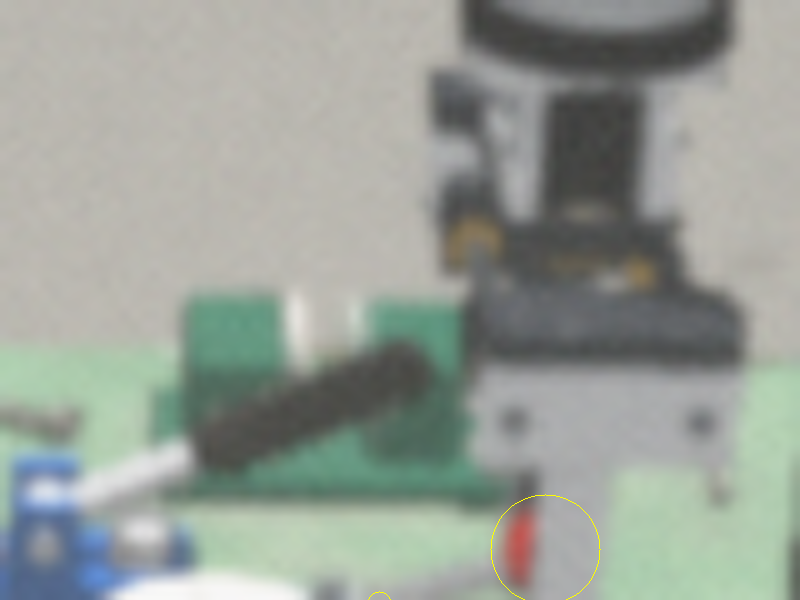

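View pics/w20.png

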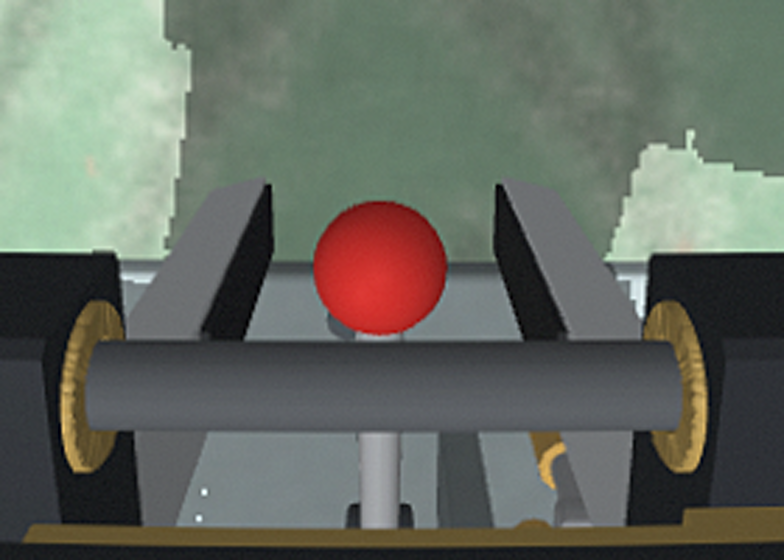

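The ball is about 4.5 mm towards +x of the pad centre and mid-length on the pads, as intended. Closing at 60 N.

drive_tool --steps '[{"delta_pos":[0,0,0],"yaw":0,"hand":15},{"delta_pos":[0,0,0],"yaw":0,"hand":15},{"delta_pos":[0,0,0],"yaw":0,"hand":15},{"delta_pos":[0,0,0],"yaw":0,"hand":15},{"delta_pos":[0,0,0],"yaw":0,"hand":15}]' --squeeze 60

```text
clock: 20.33
eef_pos: [487.4, -48.1, 54.6]
eef_rot: [-3.141, 0.0, -3.109]
wrist_force: [-0.4, -4.1, 0.3]
finger_gap: 24.1
```

drive_tool --steps '[{"delta_pos":[0,0,0],"yaw":0,"hand":15},{"delta_pos":[1.0,0,2.6],"yaw":0,"hand":15},{"delta_pos":[1.1,0,2.5],"yaw":0,"hand":15},{"delta_pos":[1.1,0,2.5],"yaw":0,"hand":15},{"delta_pos":[1.2,0,2.5],"yaw":0,"hand":15}]'

```text
clock: 20.75
eef_pos: [491.4, -48.0, 64.0]
eef_rot: [-3.141, -0.001, -3.109]
wrist_force: [3.9, -7.0, -9.8]
finger_gap: 24.0
```

drive_tool --steps '[{"delta_pos":[1.3,0,2.4],"yaw":0,"hand":15},{"delta_pos":[1.4,0.1,2.4],"yaw":0,"hand":15},{"delta_pos":[1.5,0,2.3],"yaw":0,"hand":15},{"delta_pos":[1.5,0.1,2.3],"yaw":0,"hand":15}]'

```text
clock: 21.08
eef_pos: [496.5, -47.9, 73.1]
eef_rot: [-3.141, -0.003, -3.109]
wrist_force: [0.1, -6.8, -7.7]
finger_gap: 23.9
```

drive_tool --steps '[{"delta_pos":[1.7,0,2.1],"yaw":0,"hand":15},{"delta_pos":[1.7,0.1,2.1],"yaw":0,"hand":15},{"delta_pos":[1.7,0,2.2],"yaw":0,"hand":15},{"delta_pos":[1.7,0.1,2.1],"yaw":0,"hand":15},{"delta_pos":[0,0.5,0],"yaw":0,"hand":15}]'

```text
clock: 21.5
eef_pos: [503.4, -47.5, 81.9]
eef_rot: [-3.141, -0.002, -3.109]
wrist_force: [-1.6, -11.9, -6.6]
finger_gap: 23.6
```

drive_tool --steps '[{"delta_pos":[0,0,0],"yaw":0,"hand":15}]'

```text
clock: 21.58
eef_pos: [503.4, -47.6, 81.7]
eef_rot: [-3.14, -0.002, -3.109]
wrist_force: [-0.9, -9.0, -5.8]
finger_gap: 24.0
```

drive_tool --steps '[{"delta_pos":[1.8,-0.5,2.1],"yaw":0,"hand":15},{"delta_pos":[1.8,-0.3,2.1],"yaw":0,"hand":15},{"delta_pos":[1.9,0,2.0],"yaw":0,"hand":15},{"delta_pos":[1.9,0,1.9],"yaw":0,"hand":15},{"delta_pos":[0,0,0],"yaw":0,"hand":15}]'

```text
clock: 22.0
eef_pos: [511.6, -47.5, 90.6]
eef_rot: [3.142, -0.0, -3.109]
wrist_force: [-3.2, -2.4, -6.0]
finger_gap: 24.2
```

```bash
python3 ov.py s21 .8 .9
```

```text
[511.62265453 -47.46337737  90.59856754] [-3.19139828 -2.41702105 -5.96354337] 24.180032351087956
```

View pics/s21.png

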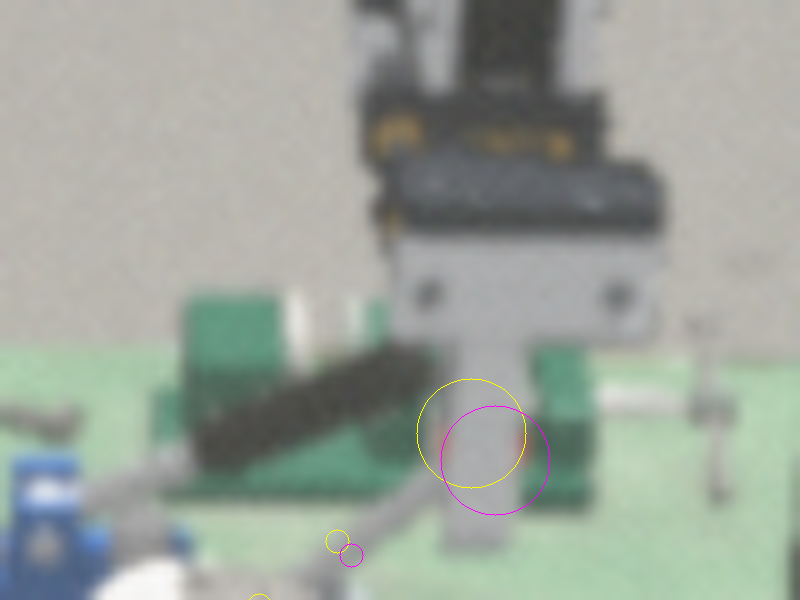

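Ball now centred in the pads (483,445), lever at φ≈0.84, and the load is almost purely tangential. It has crept 5 mm so far, so I'll go on slower.

drive_tool --steps '[{"delta_pos":[1.6,0,1.6],"yaw":0,"hand":15},{"delta_pos":[1.6,0,1.6],"yaw":0,"hand":15},{"delta_pos":[1.7,0,1.5],"yaw":0,"hand":15},{"delta_pos":[1.7,0,1.5],"yaw":0,"hand":15},{"delta_pos":[1.7,0,1.4],"yaw":0,"hand":15}]'

```text
clock: 22.47
eef_pos: [519.9, -47.3, 98.2]
eef_rot: [3.141, -0.0, -3.109]
wrist_force: [-1.6, 0.4, -9.5]
finger_gap: 23.7
```

drive_tool --steps '[{"delta_pos":[1.7,0,1.4],"yaw":0,"hand":15},{"delta_pos":[1.7,0,1.4],"yaw":0,"hand":15},{"delta_pos":[1.7,0,1.3],"yaw":0,"hand":15},{"delta_pos":[1.8,0,1.3],"yaw":0,"hand":15},{"delta_pos":[1.8,0,1.3],"yaw":0,"hand":15}]'

```text
clock: 22.88
eef_pos: [528.6, -47.2, 104.8]
eef_rot: [3.141, -0.0, -3.109]
wrist_force: [-0.2, 3.9, -11.2]
finger_gap: 23.2
```

```bash
python3 ov.py s22 .6 .7
```

```text
[528.62409332 -47.1680152  104.78047192] [ -0.2312484    3.8603145  -11.19245721] 23.2224032092679
```

View pics/s22.png

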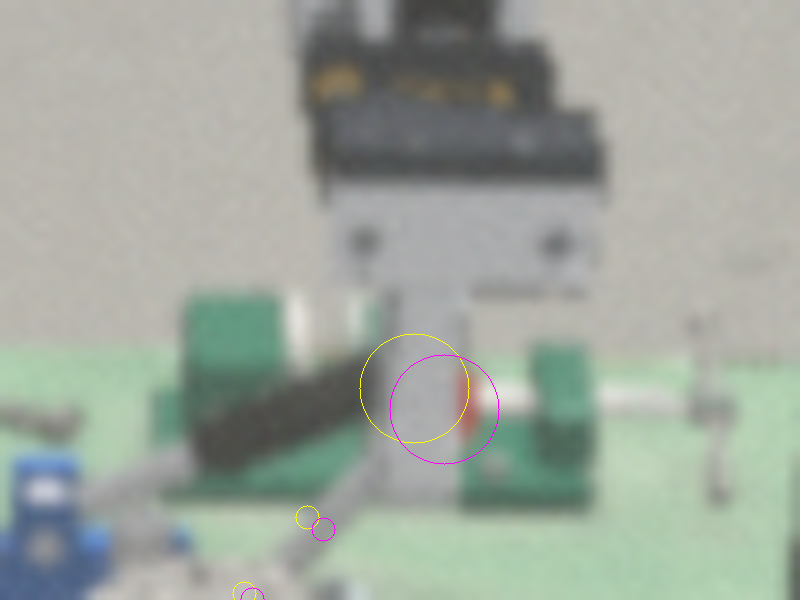

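The ball is now about 3 mm back of centre at φ≈0.65. The lever returns slowly when let go, so I'll try a quick regrasp: open briefly, shift back, close.

drive_tool --steps '[{"delta_pos":[-3,0,-1],"yaw":0,"hand":34},{"delta_pos":[-14,0,-7],"yaw":0,"hand":34},{"delta_pos":[0,0,0],"yaw":0,"hand":15},{"delta_pos":[0,0,0],"yaw":0,"hand":15},{"delta_pos":[0,0,0],"yaw":0,"hand":15}]'

```text
clock: 23.35
eef_pos: [512.6, -47.9, 98.0]
eef_rot: [-3.141, 0.002, -3.109]
wrist_force: [-1.0, 0.3, 0.7]
finger_gap: 17.4
```

```bash
python3 ov.py s23 .75 .9
```

```text
[512.6017357  -47.86123358  97.95615246] [-0.96687138  0.30884821  0.6736995 ] 17.384489500585946
```

View pics/s23.png

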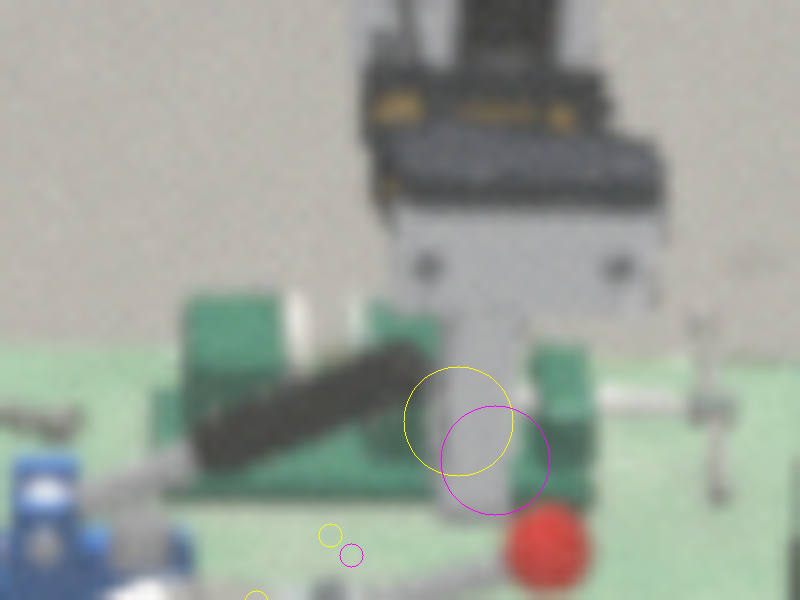

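The lever dropped straight back to rest, so regrasping mid-swing is no use. Instead I'll push the ball from its -x side with closed fingers, tracking the arc. The spring then keeps the ball pressed against the fingers and nothing can creep out. First, get behind the ball.

drive_tool --steps '[{"delta_pos":[0,0,30],"yaw":0,"hand":0},{"delta_pos":[-20,0,0],"yaw":0,"hand":0},{"delta_pos":[-20,-1,0],"yaw":0,"hand":0},{"delta_pos":[-14,-1,0],"yaw":0,"hand":0},{"delta_pos":[0,0,0],"yaw":0,"hand":0}]'

```text
clock: 23.82
eef_pos: [456.6, -49.7, 127.5]
eef_rot: [-3.141, 0.001, -3.109]
wrist_force: [-0.3, -0.2, -0.1]
finger_gap: 0.6
```

drive_tool --steps '[{"delta_pos":[0,0,-20],"yaw":0,"hand":0},{"delta_pos":[0,0,-25],"yaw":0,"hand":0},{"delta_pos":[0,0,-25],"yaw":0,"hand":0},{"delta_pos":[0,0,-10],"yaw":0,"hand":0},{"delta_pos":[0,0,0],"yaw":0,"hand":0}]'

```text
clock: 24.23
eef_pos: [457.2, -49.4, 45.2]
eef_rot: [3.141, -0.003, -3.109]
wrist_force: [-0.3, -1.2, -0.8]
finger_gap: 0.4
```

```bash
sed -i 's/s\["frame"\]\[130:190,260:340/s["frame"][130:200,260:340/; s/(800,600)/(800,700)/' ov.py; sed -i 's/^cv2.imwrite/im=cv2.resize(im,(640,560))\ncv2.imwrite/' ov.py; python3 ov.py s24 1.2
```

```text
[457.20109964 -49.4159769   45.24944309] [-0.33177608 -1.23203739 -0.82262023] 0.4247345353414909
```

View pics/s24.png

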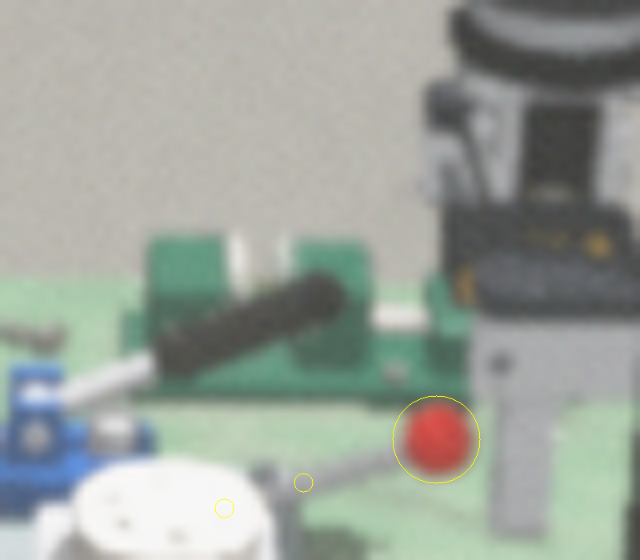

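Closed fingers stand clear behind the ball (ball's right edge 470, finger's left edge 495), about 8 mm away. Approaching to contact.

drive_tool --steps '[{"delta_pos":[4,0,0],"yaw":0,"hand":0},{"delta_pos":[2,0,0],"yaw":0,"hand":0},{"delta_pos":[1,0,0],"yaw":0,"hand":0},{"delta_pos":[0,0,0],"yaw":0,"hand":0}]'

```text
clock: 24.62
eef_pos: [465.3, -49.6, 47.6]
eef_rot: [-3.141, 0.001, -3.109]
wrist_force: [0.9, 0.9, 0.0]
finger_gap: 0.2
```

drive_tool --steps '[{"delta_pos":[1,0,0.5],"yaw":0,"hand":0},{"delta_pos":[1,0,0.5],"yaw":0,"hand":0}]'

```text
clock: 24.78
eef_pos: [466.3, -49.5, 48.0]
eef_rot: [3.142, -0.001, -3.109]
wrist_force: [-5.8, -0.4, -0.1]
finger_gap: 0.3
```

In contact (-5.8 N in x). Push along the arc, rising slightly faster than the ball so that friction helps.

drive_tool --steps '[{"delta_pos":[1.0,0,4.0],"yaw":0,"hand":0},{"delta_pos":[1.1,0,4.0],"yaw":0,"hand":0},{"delta_pos":[1.1,0,3.7],"yaw":0,"hand":0},{"delta_pos":[1.2,0,3.5],"yaw":0,"hand":0}]'

```text
clock: 25.12
eef_pos: [470.8, -49.5, 63.4]
eef_rot: [3.141, -0.0, -3.109]
wrist_force: [-3.1, 0.2, -3.0]
finger_gap: 0.8
```

```bash
python3 ov.py s25 1.1
```

```text
[470.84463541 -49.48376237  63.41109849] [-3.0656585   0.22807718 -3.02393935] 0.8196190039116297
```

View pics/s25.png

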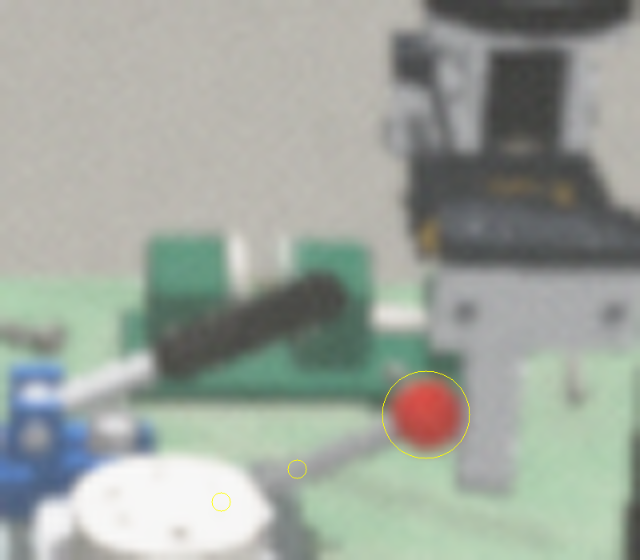

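Works nicely: the ball is at φ≈1.1 (426,412) against the finger, with light forces. Continuing.

drive_tool --steps '[{"delta_pos":[1.6,0,3.5],"yaw":0,"hand":0},{"delta_pos":[1.7,0.1,3.4],"yaw":0,"hand":0},{"delta_pos":[1.8,0.1,3.3],"yaw":0,"hand":0},{"delta_pos":[1.9,0.1,3.2],"yaw":0,"hand":0},{"delta_pos":[2.0,0.1,3.0],"yaw":0,"hand":0}]'

```text
clock: 25.58
eef_pos: [479.8, -49.2, 79.8]
eef_rot: [-3.142, -0.001, -3.109]
wrist_force: [-7.3, -0.8, -1.2]
finger_gap: 0.4
```

drive_tool --steps '[{"delta_pos":[2.1,0.1,2.8],"yaw":0,"hand":0},{"delta_pos":[2.2,0.1,2.7],"yaw":0,"hand":0},{"delta_pos":[2.3,0.1,2.6],"yaw":0,"hand":0},{"delta_pos":[2.4,0.1,2.5],"yaw":0,"hand":0}]'

```text
clock: 25.92
eef_pos: [487.9, -48.9, 90.4]
eef_rot: [-3.142, -0.003, -3.109]
wrist_force: [-18.1, -1.7, 9.1]
finger_gap: 0.9
```

```bash
python3 ov.py s26 .8
```

```text
[487.85177261 -48.89653872  90.44901734] [-18.10240829  -1.70768251   9.06136939] 0.8745816780422625
```

View pics/s26.png

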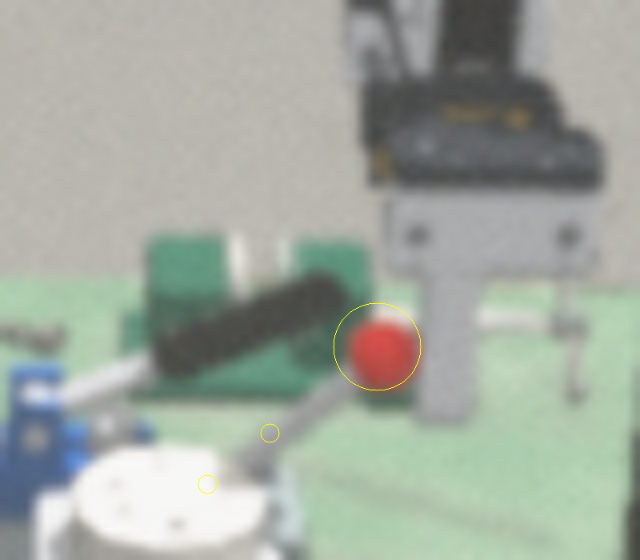

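The ball is at φ≈0.81. I'm pressing a bit inwards, so I'll bias upward.

drive_tool --steps '[{"delta_pos":[0.4,0,2.5],"yaw":0,"hand":0},{"delta_pos":[1.6,0.1,2.8],"yaw":0,"hand":0},{"delta_pos":[2.2,0.1,2.7],"yaw":0,"hand":0},{"delta_pos":[2.3,0.1,2.6],"yaw":0,"hand":0}]'

```text
clock: 26.3
eef_pos: [495.7, -48.5, 101.0]
eef_rot: [-3.141, 0.0, -3.109]
wrist_force: [-4.8, -1.7, -2.5]
finger_gap: 0.8
```

drive_tool --steps '[{"delta_pos":[2.4,0.1,2.5],"yaw":0,"hand":0},{"delta_pos":[2.4,0.1,2.4],"yaw":0,"hand":0},{"delta_pos":[2.5,0.1,2.3],"yaw":0,"hand":0}]'

```text
clock: 26.55
eef_pos: [503.0, -48.2, 108.1]
eef_rot: [-3.141, 0.0, -3.109]
wrist_force: [-3.5, -1.2, -3.2]
finger_gap: 0.3
```

drive_tool --steps '[{"delta_pos":[2.6,0.1,2.1],"yaw":0,"hand":0},{"delta_pos":[2.6,0.1,2.1],"yaw":0,"hand":0},{"delta_pos":[2.7,0.1,2.0],"yaw":0,"hand":0},{"delta_pos":[2.7,0.1,1.9],"yaw":0,"hand":0},{"delta_pos":[2.7,0.1,1.8],"yaw":0,"hand":0}]'

```text
clock: 26.97
eef_pos: [516.2, -47.8, 118.1]
eef_rot: [-3.141, -0.0, -3.109]
wrist_force: [-7.1, -3.0, 0.9]
finger_gap: 0.5
```

```bash
python3 ov.py s27 .5
```

```text
[516.21714418 -47.79225405 118.10274244] [-7.07242656 -3.04095874  0.9299167 ] 0.4575425295786169
```

View pics/s27.png

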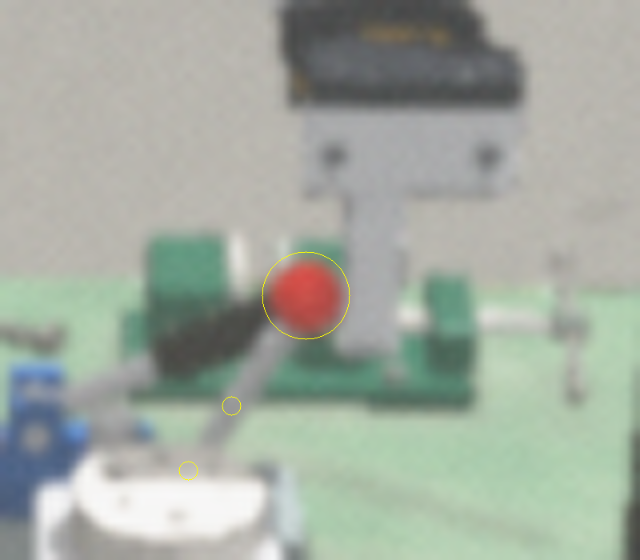

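φ≈0.5, with the finger tip still well below the ball centre. Continuing.

drive_tool --steps '[{"delta_pos":[2.7,0.1,1.8],"yaw":0,"hand":0},{"delta_pos":[2.8,0.1,1.6],"yaw":0,"hand":0},{"delta_pos":[2.9,0.1,1.5],"yaw":0,"hand":0},{"delta_pos":[2.9,0.1,1.4],"yaw":0,"hand":0},{"delta_pos":[2.9,0.1,1.3],"yaw":0,"hand":0}]'

```text
clock: 27.43
eef_pos: [530.5, -47.4, 126.1]
eef_rot: [-3.141, 0.0, -3.109]
wrist_force: [-7.6, -1.8, 6.0]
finger_gap: 0.8
```

drive_tool --steps '[{"delta_pos":[2.9,0.1,1.2],"yaw":0,"hand":0},{"delta_pos":[2.9,0.1,1.1],"yaw":0,"hand":0},{"delta_pos":[2.9,0.1,1.0],"yaw":0,"hand":0},{"delta_pos":[3,0.1,0.9],"yaw":0,"hand":0},{"delta_pos":[0,0,0],"yaw":0,"hand":0}]'

```text
clock: 27.85
eef_pos: [542.7, -46.8, 130.7]
eef_rot: [-3.141, 0.001, -3.109]
wrist_force: [-5.9, -1.2, 5.2]
finger_gap: 0.2
```

```bash
python3 ov.py s28 .25
```

```text
[542.74080015 -46.7843997  130.66992289] [-5.94118212 -1.21180639  5.2142303 ] 0.21422018266482776
```

View pics/s28.png

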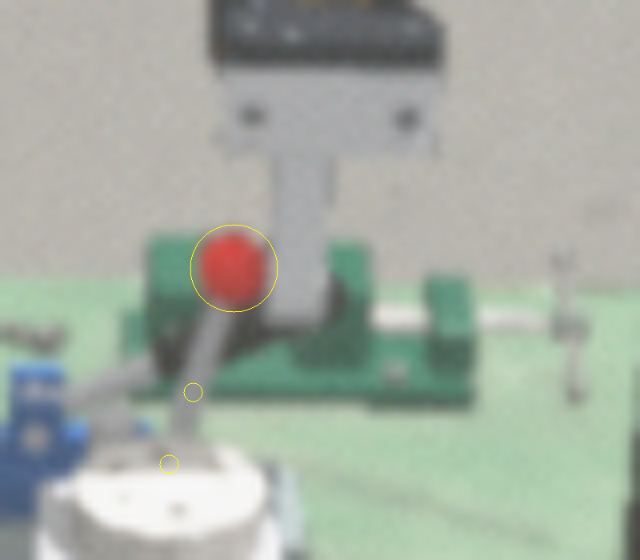

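φ≈0.25. Final stretch, then settle.

drive_tool --steps '[{"delta_pos":[2.9,0.1,0.8],"yaw":0,"hand":0},{"delta_pos":[2.9,0.1,0.8],"yaw":0,"hand":0},{"delta_pos":[2.9,0.1,0.7],"yaw":0,"hand":0},{"delta_pos":[2.9,0.1,0.6],"yaw":0,"hand":0},{"delta_pos":[2.9,0.1,0.5],"yaw":0,"hand":0}]'

```text
clock: 28.32
eef_pos: [557.0, -46.3, 134.1]
eef_rot: [-3.141, 0.001, -3.109]
wrist_force: [-7.9, 0.0, 6.1]
finger_gap: 0.7
```

drive_tool --steps '[{"delta_pos":[2.9,0.1,0.3],"yaw":0,"hand":0},{"delta_pos":[2.9,0.1,0.2],"yaw":0,"hand":0},{"delta_pos":[2.5,0.1,0],"yaw":0,"hand":0},{"delta_pos":[1.5,0,0],"yaw":0,"hand":0},{"delta_pos":[0,0,0],"yaw":0,"hand":0}]'

```text
clock: 28.73
eef_pos: [567.0, -45.9, 134.4]
eef_rot: [-3.141, 0.002, -3.109]
wrist_force: [-4.6, -0.5, 3.7]
finger_gap: 0.6
```

drive_tool --steps '[{"delta_pos":[0,0,0],"yaw":0,"hand":0},{"delta_pos":[0,0,0],"yaw":0,"hand":0}]'

```text
clock: 28.9
eef_pos: [566.7, -45.9, 134.0]
eef_rot: [-3.142, 0.001, -3.109]
wrist_force: [-3.7, -1.1, 3.3]
finger_gap: 0.6
```

```bash
python3 - <<'E'
E
sed 's/130:200,260:340/120:190,230:310/; s/\[260,130\]/[230,120]/' ov.py > ov2.py; python3 ov2.py s29 0 0.15; python3 - <<'E'
from h import *
from cell import manip
c=manip.camera("top");cv2.imwrite("pics/t29.png",cv2.resize(c["frame"][130:300,240:430,::-1],(760,680))[:600])
pickle.dump(c,open("top29.pkl","wb"))
E
```

```text
[566.65895039 -45.90018931 134.02403461] [-3.65495592 -1.1053361   3.2569534 ] 0.6280526595662776
```

View pics/s29.png

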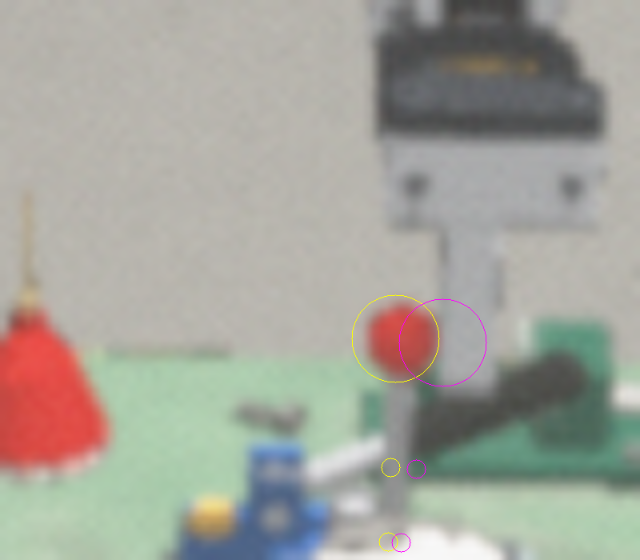

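View pics/t29.png

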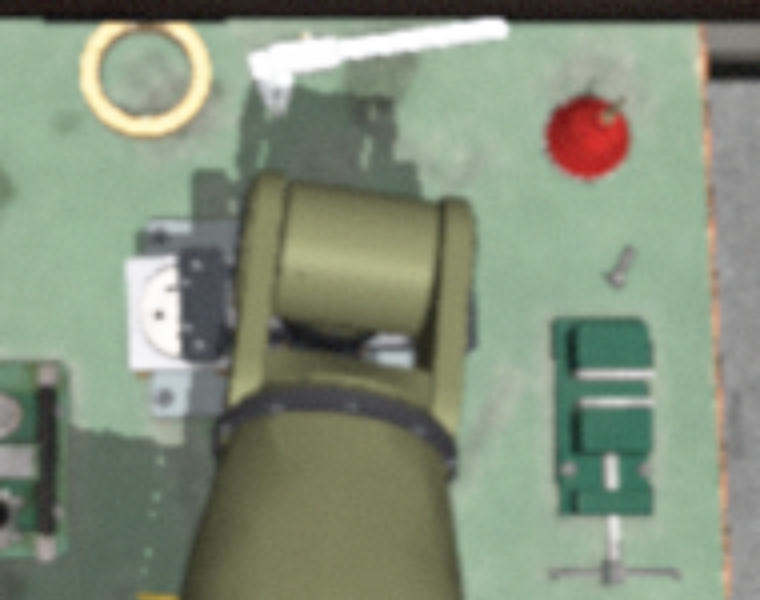

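Lever upright: the ball sits at (400,340) on the φ=0 marker, the pump lever is up, and the block looks centred on the table. Checking table height, block offset and stillness.

drive_tool --steps '[{"delta_pos":[0,0,0],"yaw":0,"hand":0},{"delta_pos":[0,0,0],"yaw":0,"hand":0},{"delta_pos":[0,0,0],"yaw":0,"hand":0},{"delta_pos":[0,0,0],"yaw":0,"hand":0},{"delta_pos":[0,0,0],"yaw":0,"hand":0}]'

```text
clock: 29.42
eef_pos: [566.2, -46.0, 133.5]
eef_rot: [-3.142, 0.0, -3.109]
wrist_force: [-4.2, 0.0, 3.5]
finger_gap: 0.4
```

```bash
python3 - <<'E'
from h import *
from cell import manip
np.set_printoptions(precision=1,suppress=True)
c=manip.camera("top");c0=pickle.load(open("top0.pkl","rb"))
for u,v in [(274,197),(274,200),(274,217),(276,219),(280,208),(283,205)]: print(pt(c,u,v),pt(c0,u,v))
s=manip.camera("side");s0=pickle.load(open("side0.pkl","rb"))
a=np.hstack([x["frame"][180:240,240:310,::-1] for x in(s0,s)])
cv2.imwrite("pics/cmp.png",cv2.resize(a,(798,342),interpolation=cv2.INTER_CUBIC))
st=manip.read_state();print(st["wrist_force"],st["eef_pos"],st["qd"])
E
python3 ov2.py s30 0 0.15
```

```text
[619.1  67.1 100.2] [621.3  67.2  88.5]
[610.2  67.1 102.1] [612.2  67.1  91.1]
[562.3  66.9 100.1] [563.8  66.9  89.7]
[556.9  61.3  98.7] [558.   61.3  90.4]
[584.3  50.3 122.4] [586.4  50.2 109.1]
[593.4  42.  118.3] [594.4  41.9 112. ]
[-4.2 -0.2  3.1] [566.2 -45.9 133.5] [-0.  0.  0.  0. -0. -0.]
[566.23010377 -45.92104669 133.45140369] [-4.17128553 -0.21906349  3.11824304] 0.18757687373528628
```

View pics/cmp.png

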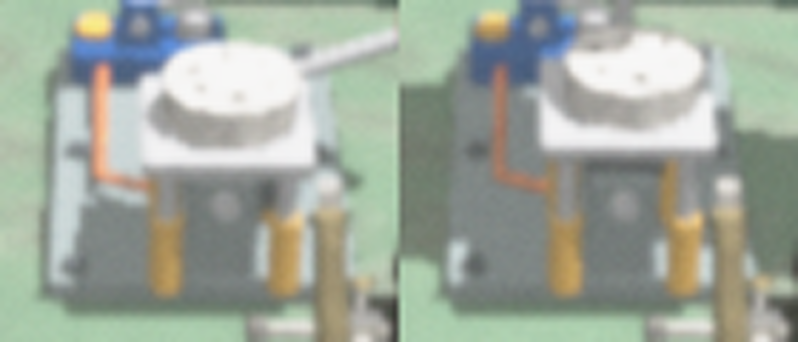

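View pics/s30.png

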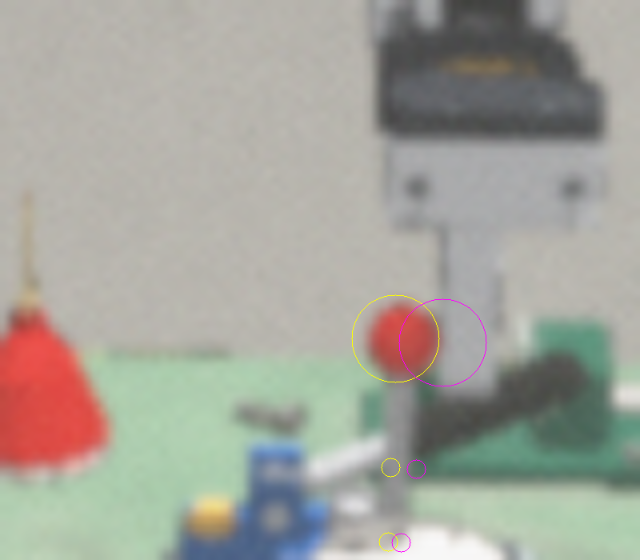

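All steady: table about 10 mm up, block in the same place on it, fingers pressing with about 5 N. Handing in.

```bash
python3 - <<'E'
from cell import manip
print(manip.sign_off())
s=manip.read_state();print(s["clock"],s["wrist_force"],s["eef_pos"])
E
```

```text
the job is handed in; nothing more can be done
None
the job is handed in; nothing more can be done
```

I worked the pump lever through three full strokes. Each went down onto its stop, where the force jumped to 18–26 N, and was then released clear. After that I swung the cam lever upright and handed the job in at about 29.5 s with the fingers still pressing on it.

**How the lever is held:** it is pushed upright rather than gripped. Three attempts at pinching the ball failed: it crept out of the pads as the lever turned, or dropped when I tried a quick regrasp, and the lever sprang back each time. I then pushed the ball from behind with closed fingers, so the spring holds it against them.

**Last checks before handing in:**
- **Cam lever:** within about 0.03 rad of upright, with the arm still and the fingers pressing at about 5 N.
- **Table:** raised about 10 mm, to roughly 100–101 mm. Depth readings of its top ranged from 98.7 to 102.1 mm, so they confirm the 99.3 mm limit only roughly.
- **Block:** still centred on the table, judged by eye in the side camera.
- **Pump lever:** up.
- **Other things on the bench:** the oil can, bolt and tape looked undisturbed. The tweezers, pencil and gravers were not checked again at the end.

**Disagreement:** the fingertips appeared 10–20 mm behind the reported tool point in the camera images, not 17 mm ahead as stated. I set heights from the images and the contact forces instead.

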